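# Clear the hook stand and hang the rack frame on both hooks

## Robot

A 6-joint arm with a two-finger parallel gripper is mounted at the origin on a cart in front of the work surface, level with it; the furniture and walls round the work are solid. World frame = base frame: x ahead of the robot, y to its left, z up, the work surface at z = 0. Lengths are in mm, angles in degrees, forces in N, time in s.
With the tool pointing down it reaches from about 300 to 850 mm from the base axis. Payload 4.2 kg.
Tool frame: the origin (TCP) lies midway between the tips of the shut fingers; the grasp point (between the pads) lies pinch_z behind it (pinch_z is the distance from the TCP to the grasp point, in mm); z points along the fingers, y is the line along which they close (so a half turn about z gives the same grasp; the last joint's range is limited). The gripper opens to 91 mm and grips with 3 to 60 N. Pads are 32 mm wide; open, the fingers measure 118 mm over their backs; the gripper's body (76 mm by 178 mm) begins 60 mm behind the grasp point.
Start: joints at [63.656, 18.312, 89.639, -0, 72.044, -1.146], TCP at [244.816, 520.297, 213.976] pointing down, gripper open.
Joint ranges: [-177.97, 177.97], [-48.28, 115.42], [12.27, 149.76], [-77.06, 257.06], [2.81, 150.46], [-146.56, 146.56]. Speed limits (degrees/s): [147.25, 147.25, 180, 180, 180, 180].

## Interface

Orientations are given as [roll, pitch, yaw] about the fixed x, y, z axes, in that order (R = Rz(yaw) Ry(pitch) Rx(roll)).
In Python, from workcell import state, grab_frame, job_done, masks_of, landmark_of, pinch_z gives the robot as it stands. The module is installed in compiled form; this text tells all that it offers.
- The arm moves only by the tool move_arm, never from a script. Its argument "plan" is a list of rows, each an object of numbers: "x", "y", "z": the shift along the tool's x, y, z in mm; "rx", "ry", "rz": the turn, a rotation vector about the tool's x, y, z in rad. A call has 1 to 10 rows; each row shifts and turns the commanded pose from where the row before left it, along the tool's axes as they then stand; what a row does not reach is not made up. A row lasts 1/10 s, in which the tool goes at most 50 mm and 8.59 degrees, less where a joint would pass 70% of its speed; a pose out of reach is approached as far as the arm can. A call is refused whole if a number of a shift passes 50 or a number of a turn 0.15, either way. A call with a gripper value outside its range is refused whole. "grip" is the opening, from 0 (shut) to 1 (fully open), set as the call begins (left out, the last holds). The fingers move at their own pace and stop on an object; "squeeze" is the grip in N (left out, the last holds). Time passes only in rows, so rows that do not move let the fingers close. It gives the time, the measured TCP pose, the force, the opening and the grip force at its end, in the units of the state.
- state(): the state, without advancing time (a new reading comes with each control period).
- grab_frame(name): name is "side" or "top"; returns a dict with "img" (384x512x3 uint8, red, green, blue), "z_map" (384x512 float32, mm along the optical axis (not along the pixel's ray), 0 where there is no reading), "fx", "fy", "cx", "cy" (pixels), "rvec" (rotation vector, rad) and "tvec" (3), from world to camera coordinates, as OpenCV has them. Camera axes: x right, y down, z forward; pixel columns grow to the right and rows downward; lengths in mm; the calibration is good to about 2 mm. A picture is of the moment at which its call begins.
- job_done(): hands the job in; it is judged then, once.
Trained networks look in the newest picture that a camera, given by its name, has taken for a name from the list of things; names that differ only in an ending like _2 or _b are one class to them, and where a whole thing is asked for, a point or a joint stands for the part that bears it (a point fixed in the world has none). Each returns a list of dicts, best first, with "p" (0 to 1); they miss things now and then, are a little off and sometimes report something else, mostly with a low value. They report only what shows in the picture. A call takes as long as a camera call. They do not tell look-alikes from the thing itself.
- masks_of(camera, label): "pixels" (384x512 bool, what is visible of it) and "box" ([centre column, centre row, width, height] in pixels, round what is visible of it).
- landmark_of(camera, label): "point" ([column, row] in pixels: a listed point, or the origin of a listed thing).
The state is a dict: "time_s": time; "qpos": joint angles; "qvel": joint speeds; "effort": joint torques, N m; "ee_pos": TCP position; "ee_rot": TCP orientation; "force": force on the tool from outside, world axes, zero at the start; "torque": the same for the moment, N m; "gripper_width": finger opening in mm; "gripper_force": force on a finger pad.
Only numpy, scipy, OpenCV 4.12 (cv2) and the standard library are available. Lean on these libraries where they do the work, as an engineer would, in place of code of your own. Each camera call takes 0.05 s, during which the arm holds its last target. There are 200 camera calls.

## Task

First take the short tube sleeve that stands under the hooks out of the way, and stand it on end in the metal tray, without tipping it over. Then take the steel rack frame from its easel and hang it by its two round top rails on the two hooks of the stand: lower it until both rails are fully down in the hooks, and only then let go, leaving it hanging straight and still. Do not knock over or push aside the spray can or the jar.

Things in the scene. Friction and masses are not known exactly. Their poses are not given: they have to be found in the camera images.
- rack_frame: Steel frame, 190 wide (y), 112 high, 12 mm thick (x), 0.35 kg: two loops and a centre post on one bottom tube. Origin in the post, where to grip it; z points up to the top rails, y along them. Post 14 mm wide (y), 12 thick, z -50 to +30 mm. Starts on the easel, its z leaning 30 degrees back from vertical, to the easel's +x. Lift first 20 mm or more along its z, off the toes.
- rail_left (a point): Middle of the round top rail (12 mm thick) of one loop, at (0, +70, +26) mm in the frame: belongs in a hook. Each loop has uprights at y = 52 mm (8 mm round) and 89 mm (10 mm round) and is open between them. Bottom tube 12 mm thick, z -50 to -80 mm. Between the loops the frame is open above the bottom tube, but for the post: no rail crosses there.
- rail_right (a point): Middle of the top rail of the other loop, at (0, -70, +26) mm in the frame: belongs in the other hook. A hook passes through each loop, with 10 mm of side play each way.
- hook_stand: Fixed stand: wooden plinth 60 mm high (x -60 to +70, y +-85 mm), two steel posts 16 mm square at x = +58, y = +-70 mm, two hooks, a hood on top. Origin on the bench straight below the hook throats; x points into the stand, away from its open front (-x), y along the row of hooks, z up. A brace joins the posts at z 265 to 285 mm.
- hook_left (a point): Where the rail's axis lies when fully down in this hook: (0, +70, 222) mm in the stand. Hooks: 8 mm round bar from the post to the front, V-shaped throat, upturned tip at x = -22 mm, its top at z 243 mm. Bring the upright frame to the front of the tips with its rails above them, move it in over the throats, then lower it.
- hook_right (a point): The same for the other hook: (0, -70, 222) mm in the stand.
- hood_edge (a point): Middle of the front lower edge of the stand's grey sheet hood, (+10, 0, 335) mm in the stand. The hood is level, 4 mm thick, 180 mm wide, and reaches back to x = +72 mm. The hand must come under it from the front, tilted about 25 to 35 degrees from vertical, fingers pointing into the stand.
- easel: Fixed easel of 10 mm steel rod on wooden runners, 130 x 162 mm. Origin on the bench; x to its back, z up. The frame's origin starts at (0, 0, 120) mm in it, to 3 mm. Two reclined arms at y = +-70 mm behind the frame, with toes under its bottom tube, turned up 8 mm in front of it. The middle, behind the frame's post, is open down to the bench.
- sleeve: Short plain metal tube sleeve standing on end, 40 mm outside diameter, 68 mm high. Origin at the centre of its underside, z up along its axis. Starts on the plinth of the hook stand, below and between the hooks, where the frame's bottom tube would hit it.
- tray: Fixed open metal tray on a wooden block. Tray 120 x 120 mm, walls 3 mm thick, their tops 76 mm above the bench; tray floor 63 mm above the bench. Origin on the bench under its centre.
- spray_can: Bystander: spray can, 59 mm diameter, 198 mm high, upright near the bench's front edge. Origin at the centre of its underside.
- flux_jar: Bystander: clear jar with a screw lid, 69 mm diameter, 84 mm high, upright near the bench's front edge. Origin at the centre of its underside.
Mind the look-alikes: they are no part of the job. There is more than one size of the sleeve; the one meant has the size given above.

How it is judged (in metres and radians):
On the way, in this order (a step that is already met when the one before it is completed fails the run):
1. the tube sleeve stands upright in the tray, let go (x of sleeve in the frame of tray between -0.045 and 0.045 m and y of sleeve in the frame of tray between -0.045 and 0.045 m and z of sleeve in the frame of tray below 0.072 m and angle between sleeve's own z axis and vertical below 0.1 rad and contact force between the fingers and sleeve below 0.05 N), for 0.2 s.
2. the frame's rails are down in both hooks (within 5 mm) while the fingers still hold the frame (z of rail_left in the frame of hook_stand between 0.2183 and 0.2273 m and x of rail_left in the frame of hook_stand between -0.009 and 0.009 m and z of rail_right in the frame of hook_stand between 0.2183 and 0.2273 m and x of rail_right in the frame of hook_stand between -0.009 and 0.009 m and y of rack_frame in the frame of hook_stand between -0.02 and 0.02 m and contact force between the fingers and rack_frame above 1 N), for 0.1 s.
At the end, for the whole second after the job is handed in: The frame hangs by its top rails on both hooks, both rail points within 4 mm below and 5 mm above their seat height and within 9 mm of the throats, upright within 7 degrees and still; the sleeve stands upright (within 6 degrees) on the floor of the tray; nothing is held (x of sleeve in the frame of tray between -0.045 and 0.045 m and y of sleeve in the frame of tray between -0.045 and 0.045 m and z of sleeve in the frame of tray below 0.072 m and angle between sleeve's own z axis and vertical below 0.1 rad and z of rail_left in the frame of hook_stand between 0.2183 and 0.2273 m and x of rail_left in the frame of hook_stand between -0.009 and 0.009 m and z of rail_right in the frame of hook_stand between 0.2183 and 0.2273 m and x of rail_right in the frame of hook_stand between -0.009 and 0.009 m and y of rack_frame in the frame of hook_stand between -0.02 and 0.02 m and angle between rack_frame's own z axis and vertical below 0.12 rad and linear speed of rack_frame below 0.03 m/s and angular speed of rack_frame below 0.3 rad/s and linear speed of sleeve below 0.02 m/s and contact force between the fingers and rack_frame below 0.05 N); the robot touches nothing.
It fails at once if the spray can was pushed more than 30 mm or knocked over (distance of spray_can from where it was at the start of the episode above 0.03 m or angle between spray_can's own z axis and vertical above 0.4 rad).
It fails at once if the jar was pushed more than 30 mm or knocked over (distance of flux_jar from where it was at the start of the episode above 0.03 m or angle between flux_jar's own z axis and vertical above 0.4 rad).
It fails at once if the tube sleeve was tipped over (more than 60 degrees) (angle between sleeve's own z axis and vertical above 1.05 rad).
It also fails if it takes over 70 s, if anything falls off the work surface, if the arm or the gripper's body presses on something with over 40 N, if the wrist force passes 120 N, or if a joint passes its speed limit or range.

## Working session

There is one attempt and no reset: what is moved stays moved. The work goes in short steps, Python scripts to look and compute and a tool call to move; the robot and the scene stay as the last step left them, time stands still between calls to the robot, and variables do not carry over. Pictures are saved under pics/ and viewed, at most 10 in all, crops included, and the job is handed in when it is done.

Besides the shell and the picture viewer there is one more tool, called as name([rows], argument=value, ...), one row to a line, values as JSON. move_arm: Moves the arm, as the interface text tells. Its arguments: {"type":"object","properties":{"plan":{"type":"array","items":{"type":"object","properties":{"x":{"type":"number"},"y":{"type":"number"},"z":{"type":"number"},"rx":{"type":"number"},"ry":{"type":"number"},"rz":{"type":"number"}}}},"grip":{"type":"number"},"squeeze":{"type":"number"}},"required":["plan"]}

```bash
mkdir -p pics; cat > h.py <<'E'
import numpy as np, cv2
from scipy.spatial.transform import Rotation as Rot
from workcell import state, grab_frame, job_done, masks_of, landmark_of, pinch_z
def cam(n,save=None):
    f=grab_frame(n); f['R']=Rot.from_rotvec(np.ravel(f['rvec'])).as_matrix(); f['t']=np.ravel(f['tvec'])
    if save: cv2.imwrite('pics/'+save,cv2.cvtColor(f['img'],cv2.COLOR_RGB2BGR))
    return f
def ray(f,p):
    d=f['R'].T@np.array([(p[0]-f['cx'])/f['fx'],(p[1]-f['cy'])/f['fy'],1.]); return -f['R'].T@f['t'],d
def atz(f,p,z):
    o,d=ray(f,p); return o+d*(z-o[2])/d[2]
def cloud(f,m=None):
    z=f['z_map']; v,u=np.nonzero((z>0)&(m if m is not None else True)); d=z[v,u]
    P=np.c_[(u-f['cx'])/f['fx']*d,(v-f['cy'])/f['fy']*d,d]; return (P-f['t'])@f['R']
def proj(f,P):
    q=f['R']@np.asarray(P,float)+f['t']; return np.array([f['fx']*q[0]/q[2]+f['cx'],f['fy']*q[1]/q[2]+f['cy']])
E
cat > a.py <<'E'
from h import *
np.set_printoptions(precision=1,suppress=True)
print(state()); print(pinch_z if not callable(pinch_z) else pinch_z())
for n in('side','top'):
    f=cam(n,n+'0.png'); print(n,'cam at',-f['R'].T@f['t'],f['fx'])
    for l in('rack_frame','hook_stand','easel','sleeve','tray','spray_can','flux_jar'):
        for m in masks_of(n,l)[:4]:
            P=cloud(f,m['pixels']); print(l,round(m['p'],2),np.array(m['box']),len(P), np.percentile(P,[2,50,98],axis=0).ravel() if len(P) else '')
    for l in('rail_left','rail_right','hook_left','hook_right','hood_edge','rack_frame','hook_stand','easel','sleeve','tray'):
        for m in landmark_of(n,l)[:4]: print('pt',l,round(m['p'],2),np.array(m['point']))
E
python3 a.py
```

```text
{'time_s': 0.0, 'qpos': array([63.7, 18.4, 89.7, -0. , 72. , -1.1]), 'qvel': array([ 0. , -0.1,  0. , -0. ,  0. ,  0.1]), 'effort': array([  0. , -41.2, -23.2,   0.1,   0. ,  -0. ]), 'ee_pos': array([244.6, 519.8, 213.1]), 'ee_rot': array([-179.9,   -0. ,  154.8]), 'force': array([ 0.3,  0.9, -0.8]), 'torque': array([ 0.,  0., -0.]), 'gripper_force': 0.0, 'gripper_width': 91.3155890951283}
18.8
side cam at [ 698.9 1063.9  853.7] 389.9600004717606
rack_frame 0.61 [249.3 195.9  16.2  29.4] 127 [ 550.7 -359.1   58.9  574.3 -217.9   88.1  605.7 -180.1  147.5]
hook_stand 0.7 [246.7 214.8  52.7 120.2] 2645 [539.6 -58.5   8.6 630.9  69.8 111.2 670.5 107.1 339.4]
sleeve 0.8 [229.4 279.9  21.   40.2] 674 [648.2 158.3   0.7 675.  205.5  65.3 702.4 214.8  98.6]
sleeve 0.49 [256.  232.9  13.8  21.8] 262 [559.2  -3.4  59.8 577.2  29.9 104.  595.5  38.1 127.8]
sleeve 0.27 [298.5 202.2  15.7  49.8] 644 [ 312.1 -335.7  -48.9  396.  -143.4  103.5  417.9 -133.5  185.1]
tray 0.71 [282.  304.2  54.2  50.7] 1952 [474.4 219.9   7.  534.6 296.2  62.2 598.4 349.6  75.9]
tray 0.53 [251.1 195.7  17.9  29.3] 1
[... 1421 characters left out ...]
ray_can 0.81 [309.3 254.6  24.2  20.4] 349 [ 365.5 -186.6   34.8  390.  -156.4  166.4  415.5 -137.7  197.4]
flux_jar 0.7 [210.7 257.8  21.8  22.8] 390 [358.8 118.3   0.5 387.6 145.1  82.2 419.1 177.5  87.4]
pt rail_left 0.71 [321.4 187.9]
pt rail_left 0.52 [335.4 194.4]
pt rail_right 0.78 [367.9 177.4]
pt hook_left 0.73 [227.6 183.9]
pt hook_right 0.96 [277.3 179.2]
pt hood_edge 0.74 [226.9 183.2]
pt hood_edge 0.71 [248.6 168.9]
pt rack_frame 0.55 [342.3 185.5]
pt hook_stand 0.71 [253.2 197.2]
pt hook_stand 0.22 [213.3 258.4]
pt easel 0.67 [213.4 255.3]
pt easel 0.58 [336.4 192.4]
pt sleeve 0.63 [256.6 199.8]
pt sleeve 0.61 [199.6 177.4]
pt sleeve 0.56 [207.7 154. ]
pt tray 0.7 [175.3 215.6]
```

```bash
cat > b.py <<'E'
from h import *
import cv2
a=cv2.imread('pics/side0.png')[130:340,180:350]; b=cv2.imread('pics/top0.png')[140:280,140:390]
cv2.imwrite('pics/c1.png',np.vstack([cv2.resize(b,(800,448),interpolation=cv2.INTER_CUBIC)]))
cv2.imwrite('pics/c2.png',cv2.resize(a,(486,600),interpolation=cv2.INTER_CUBIC))
E
python3 b.py
```

```text
(no output)
```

View pics/c1.png

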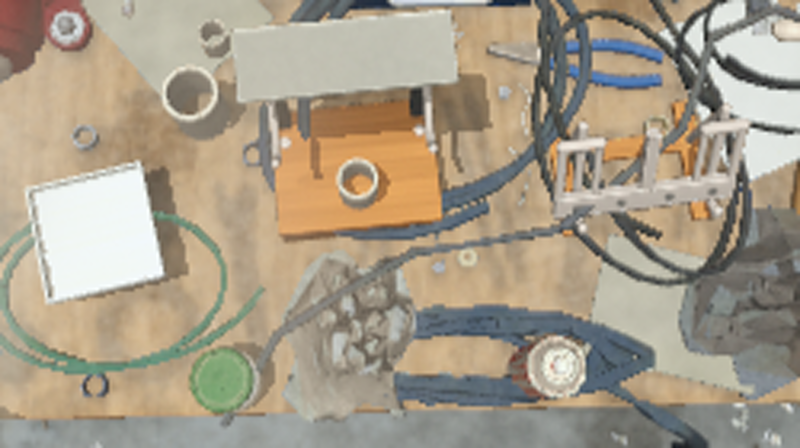

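View pics/c2.png

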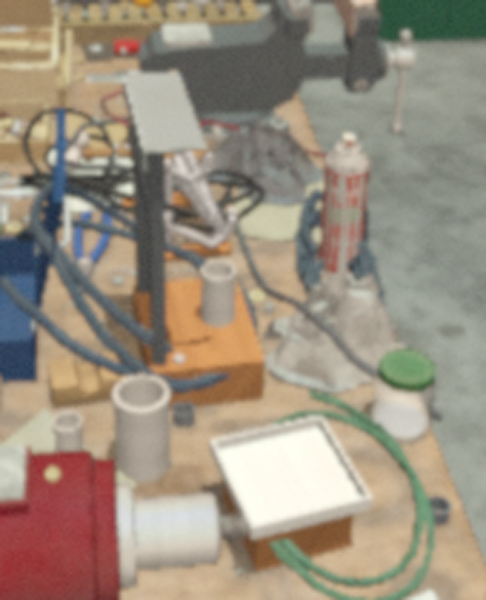

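The top crop shows the stand with hood at (345,60), the right sleeve on the plinth at (357,182), the tray at (97,232), and the frame on the easel at (650,185). Two look-alike sleeves stand on the bench at (190,92) and (214,38). The side crop agrees: target sleeve at (217,290), big sleeve at (142,425), can at (343,215), jar at (405,390). Next I fit the given shapes to the depth data.

```bash
cat > fit.py <<'E'
from h import *
from scipy.optimize import least_squares
np.set_printoptions(precision=1,suppress=True)
def box(P,lo,hi):
    lo,hi=np.array(lo,float),np.array(hi,float); q=abs(P-(lo+hi)/2)-(hi-lo)/2
    return np.linalg.norm(np.maximum(q,0),axis=1)+np.minimum(q.max(1),0)
def cyl(P,a,b,r):
    a,b=np.array(a,float),np.array(b,float); t=np.clip((P-a)@(b-a)/((b-a)@(b-a)),0,1)
    return np.linalg.norm(P-a-t[:,None]*(b-a),axis=1)-r
def frame(P):
    d=[box(P,(-6,-95,-80),(6,95,-50)),box(P,(-6,-7,-50),(6,7,30))]
    for s in(1,-1): d+=[cyl(P,(0,52*s,-50),(0,52*s,26),4),cyl(P,(0,89*s,-50),(0,89*s,26),5),cyl(P,(0,52*s,26),(0,89*s,26),6)]
    return np.min(d,axis=0)
def stand(P): return np.min([box(P,(-60,-85,0),(70,85,60)),box(P,(10,-90,335),(72,90,339)),box(P,(50,62,60),(66,78,335)),box(P,(50,-78,60),(66,-62,335))],axis=0)
def tray(P): return np.min([box(P,(-60,-60,0),(60,60,63)),box(P,(-60,-60,60),(-57,60,76)),box(P,(57,-60,60),(60,60,76)),box(P,(-60,-60,60),(60,-57,76)),box(P,(-60,57,60),(60,60,76))],axis=0)
def sleeve(P): return np.where(P[:,2]>64,np.abs(np.hypot(P[:,0],P[:,1])-18)-2,np.hypot(P[:,0],P[:,1])-20)
def go(sdf,P,p0,free,gate=12):
    p0=np.array(p0,float); free=list(free)
    def loc(p): return (P-p[:3])@Rot.from_euler('ZYX',p[3:],degrees=True).as_matrix()
    for g in(30,gate,gate):
        D=sdf(loc(p0)); Q=abs(D)<g
        def res(v): p=p0.copy(); p[free]=v; return sdf(loc(p))[Q]
        s=least_squares(res,p0[free],loss='soft_l1',f_scale=2,diff_step=1e-4,x_scale=1); p0[free]=s.x
    print(sdf.__name__,p0,'n',Q.sum(),'mad',np.median(abs(s.fun))); return p0
def near(P,c,r): return P[(np.hypot(P[:,0]-c[0],P[:,1]-c[1])<r)]
E
cat > c.py <<'E'
from fit import *
F={n:cam(n) for n in('top','side')}; C={n:cloud(F[n]) for n in F}; C['both']=np.vstack(list(C.values()))
for k,A in C.items():
    print(k)
    P=near(A,(610,20),170); P=P[P[:,2]>30]; go(stand,P,(610,17,0,6,0,0),(0,1,2,3))
    P=near(A,(575,-275),160); P=P[(P[:,2]>25)&(P[:,2]<170)]; go(frame,P,(575,-275,118,7,30,0),(0,1,2,3,4,5),8)
    P=near(A,(538,283),100); P=P[P[:,2]>30]; go(tray,P,(538,283,0,8,0,0),(0,1,2,3))
    P=near(A,(577,17),30); P=P[(P[:,2]>75)&(P[:,2]<140)]; go(sleeve,P,(577,17,60,0,0,0),(0,1),8)
    print('slv top z',np.percentile(P[:,2],[50,90,98]))
for n in F:
    for l in ('spray_can','flux_jar'):
        for m in masks_of(n,l)[:1]: P=cloud(F[n],m['pixels']); P=P[P[:,2]>75]; print(n,l,np.median(P,axis=0))
E
python3 c.py
```

```text
top
stand [596.7  17.9  -0.2   4.    0.    0. ] n 3666 mad 1.3004259863562027
frame [ 595.6 -274.6  120.8    6.3   37.8    0.4] n 915 mad 1.5268469833042788
tray [538.1 281.9  -0.7  12.4   0.    0. ] n 1431 mad 1.3270261927880682
sleeve [574.8  14.7  60.    0.    0.    0. ] n 102 mad 1.5186861289898363
slv top z [117.7 128.8 130.2]
side
stand [597.3  17.9  -0.9   4.    0.    0. ] n 2406 mad 1.0036375553173968
frame [ 585.5 -271.7  102.9    6.2   42.5   12.1] n 221 mad 2.5360060064064722
tray [537.1 281.7  -0.8  12.8   0.    0. ] n 1770 mad 1.0786669971436176
sleeve [576.2  15.7  60.    0.    0.    0. ] n 221 mad 1.2018165760004749
slv top z [109.6 126.2 128. ]
both
stand [597.1  18.   -0.5   3.9   0.    0. ] n 6069 mad 1.2281059007516788
frame [ 595.2 -273.4  120.3    6.2   37.9    0.5] n 1115 mad 1.6774895869112614
tray [537.2 281.7  -0.8  12.7   0.    0. ] n 3201 mad 1.20462167250966
sleeve [575.8  15.6  60.    0.    0.    0. ] n 323 mad 1.3964803343358057
slv top z [111.3 127.6 129.7]
top spray_can [ 390.  -159.3  167.5]
top flux_jar [387.4 151.   83. ]
side spray_can [ 394.6 -144.3  135.8]
side flux_jar [388.  158.   82.7]
```

```bash
cat > plan.py <<'E'
from h import *
np.set_printoptions(precision=2,suppress=True)
def pose(p,t,yaw): return np.array(p,float),Rot.from_euler('xyz',[180,-t,yaw],degrees=True)
def grasp(G,t,yaw):  # TCP pose for grasp point G
    R=Rot.from_euler('xyz',[180,-t,yaw],degrees=True); return np.array(G)+R.apply([0,0,pinch_z]),R
def rows(tgt,N,cur=None):
    if cur is None:
        s=state(); cur=(s['ee_pos'],Rot.from_euler('xyz',s['ee_rot'],degrees=True))
    p=cur[1].inv().apply(tgt[0]-cur[0]); w=(cur[1].inv()*tgt[1]).as_rotvec()/N
    S=sum(Rot.from_rotvec(w*k).as_matrix() for k in range(N)); d=np.linalg.solve(S,p)
    path=[];q,R=cur
    for k in range(N): q=q+R.apply(d); R=R*Rot.from_rotvec(w); path.append(q)
    print(N,'rows d',d,'w',np.round(w,4),'| end',tgt[0],tgt[1].as_euler('xyz',degrees=True),'| mid',path[N//4],path[N//2],path[3*N//4])
    return tgt
ST=(np.array([597.1,18.,0]),3.9)
def st(p): return ST[0]+Rot.from_euler('z',ST[1],degrees=True).apply(p)
E
cat > d.py <<'E'
from fit import *; import plan as pl
F={n:cam(n) for n in('top','side')}; A=np.vstack([cloud(F[n]) for n in F])
P=near(A,(575,-275),160); P=P[(P[:,2]>25)&(P[:,2]<170)]
go(frame,P,(590,-275,120,6.2,30,0),(0,1,3),8); go(frame,P,(590,-275,120,6.2,30,0),(0,1,2,3),8)
Q=A[(A[:,0]>380)&(A[:,0]<530)&(abs(A[:,1])<130)]; print('clutter z',np.percentile(Q[:,2],[50,95,99.5]))
Q=A[(A[:,0]>300)&(A[:,0]<640)&(A[:,1]<-130)&(A[:,1]>-400)]; print('right z',np.percentile(Q[:,2],[50,95,99.5]))
G=np.array([575.8,15.6,98]); g=pl.grasp(G,40,3.9); pre=pl.grasp(G,40,3.9); pre=(pre[0]-pre[1].apply([0,0,130]),pre[1])
pl.rows(pre,20); pl.rows(g,10,pre)
E
python3 d.py
```

```text
frame [ 597.64 -274.53  120.      6.15   30.      0.  ] n 1075 mad 1.0282034928449448
frame [ 597.43 -274.53  119.51    6.16   30.      0.  ] n 1074 mad 1.004899299207445
clutter z [ 25.45  91.36 103.82]
right z [ 16.83 149.17 185.43]
20 rows d [-32.43  20.14  -5.6 ] w [-0.05  0.01  0.12] | end [504.49  10.74 183.18] [180.  -40.    3.9] | mid [462.77 472.89 249.14] [575.95 321.16 260.98] [579.49 133.34 234.81]
10 rows d [-0.  0. 13.] w [0. 0. 0.] | end [587.86  16.42  83.6 ] [180.  -40.    3.9] | mid [529.5   12.44 153.31] [554.51  14.15 123.43] [571.18  15.29 103.52]
```

```bash
cat > e.py <<'E'
from plan import *
G=np.array([575.8,15.6,98]); g=grasp(G,40,3.9); pre=(g[0]-g[1].apply([0,0,130]),g[1])
m=pose([360,260,300],15,78); rows(m,10); rows(pre,10,m)
E
python3 e.py
```

```text
10 rows d [-29.35  -2.88 -12.26] w [-0.02  0.02  0.13] | end [360. 260. 300.] [180. -15.  78.] | mid [314.05 464.67 248.46] [356.83 383.98 275.59] [366.57 322.51 289.39]
10 rows d [-12.81  28.66   8.39] w [-0.06  0.04  0.12] | end [504.49  10.74 183.18] [180.  -40.    3.9] | mid [431.94 203.91 266.66] [481.8  127.36 233.68] [499.71  69.72 209.83]
```

move_arm([
  {"x": -29,"y": -3,"z": -12,"rx": -0.02,"ry": 0.02,"rz": 0.13},
  {"x": -29,"y": -3,"z": -12,"rx": -0.02,"ry": 0.02,"rz": 0.13},
  {"x": -29,"y": -3,"z": -12,"rx": -0.02,"ry": 0.02,"rz": 0.13},
  {"x": -29,"y": -3,"z": -12,"rx": -0.02,"ry": 0.02,"rz": 0.13},
  {"x": -29,"y": -3,"z": -12,"rx": -0.02,"ry": 0.02,"rz": 0.13},
  {"x": -29,"y": -3,"z": -12,"rx": -0.02,"ry": 0.02,"rz": 0.13},
  {"x": -29,"y": -3,"z": -12,"rx": -0.02,"ry": 0.02,"rz": 0.13},
  {"x": -29,"y": -3,"z": -12,"rx": -0.02,"ry": 0.02,"rz": 0.13},
  {"x": -29,"y": -3,"z": -12,"rx": -0.02,"ry": 0.02,"rz": 0.13},
  {"x": -29,"y": -3,"z": -12,"rx": -0.02,"ry": 0.02,"rz": 0.13},
], grip=0.8)

```text
time_s: 3.2
ee_pos: [360.4, 262.0, 299.0]
ee_rot: [178.0, -15.0, 79.8]
force: [-0.0, 0.5, -0.6]
gripper_width: 73.3
gripper_force: 0.0
```

```bash
cat > e.py <<'E'
from plan import *
s=state(); print(s['time_s'],s['qpos'],s['ee_pos'],s['ee_rot'],s['force'],s['gripper_width'])
G=np.array([575.8,15.6,98]); g=grasp(G,40,3.9); pre=(g[0]-g[1].apply([0,0,130]),g[1])
rows(pre,10);rows(pre,1); rows(g,1);
E
python3 e.py
```

```text
3.2 [ 26.44  -2.47 104.07  11.6   68.07  33.53] [360.42 261.97 298.97] [177.97 -15.01  79.8 ] [-0.05  0.52 -0.56] 73.3426288432453
10 rows d [-13.56  28.48   8.5 ] w [-0.06  0.03  0.12] | end [504.49  10.74 183.18] [180.  -40.    3.9] | mid [433.33 205.27 267.3 ] [483.18 127.85 234.83] [500.56  69.8  210.65]
1 rows d [-244.19  184.22   60.96] w [-0.59  0.35  1.19] | end [504.49  10.74 183.18] [180.  -40.    3.9] | mid [504.49  10.74 183.18] [504.49  10.74 183.18] [504.49  10.74 183.18]
1 rows d [-250.33  261.61  165.23] w [-0.59  0.35  1.19] | end [587.86  16.42  83.6 ] [180.  -40.    3.9] | mid [587.86  16.42  83.6 ] [587.86  16.42  83.6 ] [587.86  16.42  83.6 ]
```

move_arm([
  {"x": -13.6,"y": 28.5,"z": 8.5,"rx": -0.059,"ry": 0.035,"rz": 0.119},
  {"x": -13.6,"y": 28.5,"z": 8.5,"rx": -0.059,"ry": 0.035,"rz": 0.119},
  {"x": -13.6,"y": 28.5,"z": 8.5,"rx": -0.059,"ry": 0.035,"rz": 0.119},
  {"x": -13.6,"y": 28.5,"z": 8.5,"rx": -0.059,"ry": 0.035,"rz": 0.119},
  {"x": -13.6,"y": 28.5,"z": 8.5,"rx": -0.059,"ry": 0.035,"rz": 0.119},
  {"x": -13.6,"y": 28.5,"z": 8.5,"rx": -0.059,"ry": 0.035,"rz": 0.119},
  {"x": -13.6,"y": 28.5,"z": 8.5,"rx": -0.059,"ry": 0.035,"rz": 0.119},
  {"x": -13.6,"y": 28.5,"z": 8.5,"rx": -0.059,"ry": 0.035,"rz": 0.119},
  {"x": -13.6,"y": 28.5,"z": 8.5,"rx": -0.059,"ry": 0.035,"rz": 0.119},
  {"x": -13.6,"y": 28.5,"z": 8.5,"rx": -0.059,"ry": 0.035,"rz": 0.119},
])

```text
time_s: 4.2
ee_pos: [505.4, 10.7, 183.2]
ee_rot: [179.9, -40.3, 3.7]
force: [0.9, 0.6, 0.6]
gripper_width: 73.1
gripper_force: 0.0
```

```bash
cat > e.py <<'E'
from plan import *
s=state(); print(s['time_s'],s['qpos'],s['ee_pos'],s['ee_rot'],s['force'],s['gripper_width'])
G=np.array([575.8,15.6,98]); g=grasp(G,40,3.9); pre=(g[0]-g[1].apply([0,0,130]),g[1])
rows(pre,1); rows(g,10,pre);
E
python3 e.py
```

```text
4.2 [ -2.85  -0.91 131.97  25.38   9.73  59.93] [505.44  10.66 183.2 ] [179.92 -40.32   3.7 ] [0.94 0.58 0.58] 73.08535558011081
1 rows d [-0.73 -0.13 -0.6 ] w [ 0.   -0.01 -0.  ] | end [504.49  10.74 183.18] [180.  -40.    3.9] | mid [504.49  10.74 183.18] [504.49  10.74 183.18] [504.49  10.74 183.18]
10 rows d [-0.  0. 13.] w [0. 0. 0.] | end [587.86  16.42  83.6 ] [180.  -40.    3.9] | mid [529.5   12.44 153.31] [554.51  14.15 123.43] [571.18  15.29 103.52]
```

```bash
cat > fk.py <<'E'
from plan import *
from scipy.optimize import least_squares
D=[([63.656,18.312,89.639,0,72.044,-1.146],[244.816,520.297,213.976],[180,0,154.8]),
([26.44,-2.47,104.07,11.6,68.07,33.53],[360.42,261.97,298.97],[177.97,-15.01,79.8]),
([-2.85,-.91,131.97,25.38,9.73,59.93],[505.44,10.66,183.2],[179.92,-40.32,3.7])]
E=lambda s,*a:Rot.from_euler(s,a,degrees=True)
def fk(q,L,sg=1):
    r0,z0,a2,e,a3,d=L
    A=E('z',q[0]); B=A*E('y',q[1]); C=B*E('y',q[2]); # link z axes
    W=A.apply([r0,0,z0])+B.apply([0,0,a2])+C.apply([e,0,a3])
    T=C*E('z',sg*q[3])*E('y',q[4])*E('z',sg*q[5])
    return W+T.apply([0,0,d]),T
if __name__=='__main__' or 1:
    for sg in(1,-1):
        best=None
        f=lambda L:np.r_[np.concatenate([fk(q,L,sg)[0]-p for q,p,_ in D]),(L-np.array([0,200,350,0,350,250]))*.01]
        s=least_squares(f,[0,200,350,0,350,250]); off=[(fk(q,s.x,sg)[1].inv()*E('xyz',*o)).as_euler('zyx',degrees=True) for q,p,o in D]
        if __name__=='__main__': print(sg,s.x,s.fun[:9],np.array(off))
        if sg==1: LP,OFF=s.x,E('z',off[0][0])
def ik(tgt,q0):
    f=lambda q:np.r_[fk(q,LP)[0]-tgt[0],100*((fk(q,LP)[1]*OFF).inv()*tgt[1]).as_rotvec()]
    s=least_squares(f,q0); return s.x,np.abs(s.fun).max()
if __name__=='__main__':
    q0=state()['qpos']
    for t in(25,30,35,40):
        for dd in(130,60,0):
            g=grasp([575.8,15.6,98],t,3.9); print(t,dd,*ik((g[0]-g[1].apply([0,0,dd]),g[1]),q0))
E
python3 fk.py
```

```text
Traceback (most recent call last):
  File "fk.py", line 17, in <module>
    s=least_squares(f,[0,200,350,0,350,250]); off=[(fk(q,s.x,sg)[1].inv()*E('xyz',*o)).as_euler('zyx',degrees=True) for q,p,o in D]
  File "fk.py", line 16, in <lambda>
    f=lambda L:np.r_[np.concatenate([fk(q,L,sg)[0]-p for q,p,_ in D]),(L-np.array([0,200,350,0,350,250]))*.01]
               ~~~~~^^^^^^^^^^^^^^^^^^^^^^^^^^^^^^^^^^^^^^^^^^^^^^^^^^^^^^^^^^^^^^^^^^^^^^^^^^^^^^^^^^^^^^^^^^
ValueError: all the input arrays must have same number of dimensions, but the array at index 0 has 2 dimension(s) and the array at index 1 has 1 dimension(s)
```

```bash
sed -i "s/^E=.*/E=lambda s,*a:Rot.from_euler(s,a if len(s)>1 else a[0],degrees=True)/" fk.py; python3 fk.py
```

```text
1 [-48.88 203.04 632.44  60.88 465.72 392.64] [ 9.97 -5.78 -4.62  0.71 -0.59  3.64  0.02 -7.35  0.98] [[90.    0.   -0.  ]
 [90.01  0.01  0.01]
 [90.01 -0.   -0.01]]
-1 [ 498.95 -492.64  174.75 -336.21  -79.76 -243.14] [ 13.26   0.88  46.84  10.11 -27.07 -36.96  -4.62 -17.96  -9.81] [[  87.71    0.      0.  ]
 [ 163.85  -13.    -17.27]
 [-100.06   -8.28   -0.72]]
25 130 [  0.18   3.18 115.95   2.68  35.95  84.45] 2.2737367544323206e-13
25 60 [  0.46  10.19 117.74   3.19  27.14  84.04] 4.695266397902742e-11
25 0 [  0.67  16.6  118.38   3.98  20.09  83.33] 2.8421709430404007e-13
30 130 [ -0.27   1.16 121.25   4.48  27.73  82.41] 1.1368683772161603e-13
30 60 [  0.13   9.05 122.4    5.88  18.7   81.17] 4.079545590229827e-10
30 0 [  0.42  16.07 122.41   8.59  11.7   78.57] 1.0231815394945443e-12
35 130 [ -0.81  -0.27 126.56   8.32  18.98  78.26] 1.7337242752546445e-12
35 60 [ -0.23   8.53 127.03  14.04   9.81  72.77] 2.2890667139563448e-10
35 0 [  0.16  16.1  126.38  39.72   3.36  47.26] 5.684341886080801e-13
40 130 [ -1.46  -0.9  131.89  20.74   9.76  65.42] 1.5558043742203154e-10
40 60 [ -0.65   8.79 131.63  96.33   2.94  -9.83] 5.343281372915953e-12
40 0 [ -0.13  16.82 130.27 -20.3   -7.48 107.05] 7.787548383930698e-12
```

```bash
cat > e.py <<'E'
from fk import *
c=Rot.from_euler('z',3.9,degrees=True).apply([-6,0,0]); G=np.array([575.8,15.6,97])+c; g=grasp(G,29,3.9); pre=(g[0]-g[1].apply([0,0,130]),g[1])
rows(pre,4); rows(g,10,pre); print(ik(g,state()['qpos']))
E
python3 e.py
```

```text
4 rows d [ 3.78 -0.04 -0.67] w [ 0.   -0.05 -0.  ] | end [516.03  11.53 194.26] [180.  -29.    3.9] | mid [510.46  11.07 188.99] [513.18  11.29 191.69] [516.03  11.53 194.26]
10 rows d [ 0.  0. 13.] w [0. 0. 0.] | end [578.91  15.81  80.56] [180.  -29.    3.9] | mid [534.89  12.81 160.15] [553.76  14.1  126.04] [566.33  14.95 103.3 ]
(array([  0.42,  15.83, 122.32,   7.51,  13.  ,  79.64]), np.float64(3.069544618483633e-12))
```

move_arm([
  {"x": 3.8,"z": -0.7,"ry": -0.049},
  {"x": 3.8,"z": -0.7,"ry": -0.049},
  {"x": 3.8,"z": -0.7,"ry": -0.049},
  {"x": 3.8,"z": -0.7,"ry": -0.049},
  {"z": 13},
  {"z": 13},
  {"z": 13},
  {"z": 13},
  {"z": 13},
])

```text
schema error: expected keys x, y, z, rx, ry, rz
```

```bash
cat > e2.py <<'E'
from fk import *
s=state(); print(s['time_s'],s['qpos'],s['ee_pos'],s['ee_rot'],s['force'])
f=cam('top','t1.png'); h=cam('side')
c=Rot.from_euler('z',3.9,degrees=True).apply([-6,0,0]); G=np.array([575.8,15.6,97])+c; g=grasp(G,29,3.9)
rows(g,1); rows(g,5)
a=cv2.imread('pics/t1.png')[140:220,200:300]; b=cv2.cvtColor(h['img'],cv2.COLOR_RGB2BGR)[150:290,200:300]
cv2.imwrite('pics/t1c.png',np.hstack([cv2.resize(a,(400,560)) if 0 else cv2.copyMakeBorder(cv2.resize(a,(400,320)),0,240,0,0,cv2.BORDER_CONSTANT),cv2.resize(b,(400,560))]))
E
python3 e2.py
```

```text
4.2 [ -2.85  -0.91 131.97  25.38   9.73  59.93] [505.44  10.66 183.2 ] [179.92 -40.32   3.7 ] [0.94 0.58 0.58]
1 rows d [ -4.54   0.17 125.33] w [ 0.   -0.19 -0.  ] | end [578.91  15.81  80.56] [180.  -29.    3.9] | mid [578.91  15.81  80.56] [578.91  15.81  80.56] [578.91  15.81  80.56]
5 rows d [ 0.99  0.05 25.1 ] w [ 0.   -0.04 -0.  ] | end [578.91  15.81  80.56] [180.  -29.    3.9] | mid [535.18  13.04 141.82] [550.52  14.01 121.95] [565.1   14.93 101.52]
```

View pics/t1c.png

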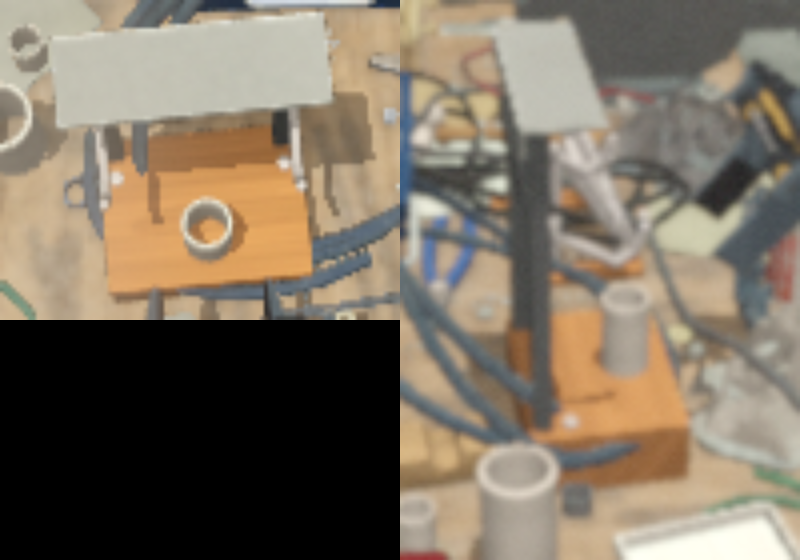

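The call was refused because every key is required. In the top crop the fingers, at (155,300) and (270,300), bracket the sleeve at (207,228). The side crop shows the gripper in front of the stand, clear of everything.

move_arm([
  {"x": 3.8,"y": 0,"z": -0.7,"rx": 0,"ry": -0.049,"rz": 0},
  {"x": 3.8,"y": 0,"z": -0.7,"rx": 0,"ry": -0.049,"rz": 0},
  {"x": 3.8,"y": 0,"z": -0.7,"rx": 0,"ry": -0.049,"rz": 0},
  {"x": 3.8,"y": 0,"z": -0.7,"rx": 0,"ry": -0.049,"rz": 0},
  {"x": 0,"y": 0,"z": 13,"rx": 0,"ry": 0,"rz": 0},
  {"x": 0,"y": 0,"z": 13,"rx": 0,"ry": 0,"rz": 0},
  {"x": 0,"y": 0,"z": 13,"rx": 0,"ry": 0,"rz": 0},
  {"x": 0,"y": 0,"z": 13,"rx": 0,"ry": 0,"rz": 0},
  {"x": 0,"y": 0,"z": 13,"rx": 0,"ry": 0,"rz": 0},
])

```text
time_s: 5.2
ee_pos: [548.2, 15.5, 137.9]
ee_rot: [179.8, -29.0, 4.2]
force: [-0.5, -0.5, -0.1]
gripper_width: 73.0
gripper_force: 0.0
```

```bash
cat > e2.py <<'E'
from fk import *
s=state(); print(s['time_s'],s['qpos'],s['ee_pos'],s['ee_rot'],s['force'])
c=Rot.from_euler('z',3.9,degrees=True).apply([-6,0,0]); G=np.array([575.8,15.6,97])+c; g=grasp(G,29,3.9)
rows(g,1); rows(g,5)
E
python3 e2.py
```

```text
5.2 [ -1.01   8.64 122.62   6.85  19.96  79.04] [548.24  15.53 137.87] [179.83 -29.     4.16] [-0.53 -0.53 -0.14]
1 rows d [-1.01  1.75 64.97] w [0. 0. 0.] | end [578.91  15.81  80.56] [180.  -29.    3.9] | mid [578.91  15.81  80.56] [578.91  15.81  80.56] [578.91  15.81  80.56]
5 rows d [-0.2   0.36 12.99] w [0. 0. 0.] | end [578.91  15.81  80.56] [180.  -29.    3.9] | mid [560.51  15.64 114.95] [566.64  15.69 103.48] [572.77  15.75  92.02]
```

move_arm([
  {"x": -0.2,"y": 0.35,"z": 13,"rx": 0,"ry": 0,"rz": 0},
  {"x": -0.2,"y": 0.35,"z": 13,"rx": 0,"ry": 0,"rz": 0},
  {"x": -0.2,"y": 0.35,"z": 13,"rx": 0,"ry": 0,"rz": 0},
  {"x": -0.2,"y": 0.35,"z": 13,"rx": 0,"ry": 0,"rz": 0},
  {"x": -0.2,"y": 0.35,"z": 13,"rx": 0,"ry": 0,"rz": 0},
  {"x": 0,"y": 0,"z": 0,"rx": 0,"ry": 0,"rz": 0},
])

```text
time_s: 5.8
ee_pos: [577.7, 15.3, 78.0]
ee_rot: [179.9, -28.8, 4.0]
force: [-0.9, -0.2, -0.3]
gripper_width: 72.8
gripper_force: 0.0
```

move_arm([
  {"x": 0,"y": 0,"z": 0,"rx": 0,"ry": 0,"rz": 0},
  {"x": 0,"y": 0,"z": 0,"rx": 0,"ry": 0,"rz": 0},
  {"x": 0,"y": 0,"z": 0,"rx": 0,"ry": 0,"rz": 0},
  {"x": 0,"y": 0,"z": 0,"rx": 0,"ry": 0,"rz": 0},
  {"x": 0,"y": 0,"z": 0,"rx": 0,"ry": 0,"rz": 0},
  {"x": 0,"y": 0,"z": 0,"rx": 0,"ry": 0,"rz": 0},
  {"x": 0,"y": 0,"z": 0,"rx": 0,"ry": 0,"rz": 0},
], grip=0.2, squeeze=25)

```text
time_s: 6.5
ee_pos: [578.0, 15.3, 80.4]
ee_rot: [179.9, -29.0, 4.0]
force: [-2.4, 0.7, 3.9]
gripper_width: 39.4
gripper_force: 25.0
```

```bash
cat > e2.py <<'E'
from fk import *
s=state(); print(s['time_s'],s['qpos'],s['ee_pos'],s['ee_rot'],s['force'],s['gripper_width'],s['gripper_force'])
T=np.array([537.2,281.7,0]);
# grasp point rel sleeve origin: (-6 stand x, z 37)
cur=(s['ee_pos'],Rot.from_euler('xyz',s['ee_rot'],degrees=True))
out=(cur[0]+[-70,-5,130],cur[1]); rows(out,6,cur)
c=Rot.from_euler('z',28,degrees=True).apply([-6,0,0]); Gz=s['ee_pos'][2]+pinch_z*np.cos(np.radians(29))
over=grasp(T+c+[0,0,Gz+3+35],29,28); dn=grasp(T+c+[0,0,Gz+4],29,28)
rows(over,10,out); rows(dn,6,over); print(ik(dn,s['qpos']))
E
python3 e2.py
```

```text
6.5 [ -0.95  16.22 123.52  11.46  11.59  74.4 ] [577.99  15.28  80.44] [179.87 -28.98   4.03] [-2.38  0.67  3.87] 39.37585114567292 24.999306251993403
6 rows d [  0.27   0.07 -24.62] w [0. 0. 0.] | end [507.99  10.28 210.44] [179.87 -28.98   4.03] | mid [554.65  13.61 123.77] [531.32  11.95 167.1 ] [519.65  11.11 188.77]
10 rows d [  4.41 -25.77  12.93] w [ 0.02  0.   -0.04] | end [539.95 283.16 118.44] [180. -29.  28.] | mid [529.59  90.38 182.78] [540.97 172.57 155.17] [542.78 227.88 136.79]
6 rows d [-2.75 -0.    4.96] w [0. 0. 0.] | end [539.95 283.16  84.44] [180. -29.  28.] | mid [539.95 283.16 107.1 ] [539.95 283.16  95.77] [539.95 283.16  90.1 ]
(array([ 27.53,  17.48, 118.74,   0.9 ,  14.77,  88.71]), np.float64(9.777068044058979e-12))
```

move_arm([
  {"x": 0,"y": 0,"z": -8,"rx": 0,"ry": 0,"rz": 0},
  {"x": 0,"y": 0,"z": -15,"rx": 0,"ry": 0,"rz": 0},
  {"x": 0,"y": 0,"z": -24,"rx": 0,"ry": 0,"rz": 0},
  {"x": 0,"y": 0,"z": -28,"rx": 0,"ry": 0,"rz": 0},
  {"x": 0,"y": 0,"z": -28,"rx": 0,"ry": 0,"rz": 0},
  {"x": 0,"y": 0,"z": -24,"rx": 0,"ry": 0,"rz": 0},
  {"x": 0,"y": 0,"z": -15,"rx": 0,"ry": 0,"rz": 0},
  {"x": 0,"y": 0,"z": -6,"rx": 0,"ry": 0,"rz": 0},
])

```text
time_s: 7.3
ee_pos: [505.9, 10.5, 211.1]
ee_rot: [179.9, -29.1, 4.0]
force: [0.9, -0.2, -1.6]
gripper_width: 39.4
gripper_force: 25.0
```

```bash
cat > e2.py <<'E'
from fk import *
s=state(); print(s['time_s'],s['qpos'],s['ee_pos'],s['ee_rot'],s['force'],s['gripper_width'],s['gripper_force'])
T=np.array([537.2,281.7,0]);
c=Rot.from_euler('z',28,degrees=True).apply([-6,0,0]); Gz=80.4+pinch_z*np.cos(np.radians(29))
over=grasp(T+c+[0,0,Gz+3+35],29,28)
rows(over,10)
E
python3 e2.py
```

```text
7.3 [ -1.94  -0.71 120.25   5.25  31.63  80.3 ] [505.86  10.47 211.08] [179.85 -29.05   4.04] [ 0.88 -0.19 -1.55] 39.39140841190791 24.996790988225257
10 rows d [  4.55 -25.7   13.09] w [ 0.02 -0.   -0.04] | end [539.95 283.16 118.4 ] [180. -29.  28.] | mid [528.11  90.41 183.23] [540.13 172.53 155.41] [542.36 227.85 136.9 ]
```

move_arm([
  {"x": 4.5,"y": -25.7,"z": 13,"rx": 0.0204,"ry": 0,"rz": -0.0366},
  {"x": 4.5,"y": -25.7,"z": 13,"rx": 0.0204,"ry": 0,"rz": -0.0366},
  {"x": 4.5,"y": -25.7,"z": 13,"rx": 0.0204,"ry": 0,"rz": -0.0366},
  {"x": 4.5,"y": -25.7,"z": 13,"rx": 0.0204,"ry": 0,"rz": -0.0366},
  {"x": 4.5,"y": -25.7,"z": 13,"rx": 0.0204,"ry": 0,"rz": -0.0366},
  {"x": 4.5,"y": -25.7,"z": 13,"rx": 0.0204,"ry": 0,"rz": -0.0366},
  {"x": 4.5,"y": -25.7,"z": 13,"rx": 0.0204,"ry": 0,"rz": -0.0366},
  {"x": 4.5,"y": -25.7,"z": 13,"rx": 0.0204,"ry": 0,"rz": -0.0366},
  {"x": 4.5,"y": -25.7,"z": 13,"rx": 0.0204,"ry": 0,"rz": -0.0366},
  {"x": 4.5,"y": -25.7,"z": 13,"rx": 0.0204,"ry": 0,"rz": -0.0366},
])

```text
time_s: 8.3
ee_pos: [539.0, 284.0, 115.7]
ee_rot: [180.0, -28.8, 28.1]
force: [0.7, 0.0, -1.4]
gripper_width: 39.1
gripper_force: 25.0
```

```bash
sed -i 's/precision=2/precision=4/' plan.py; cat > e2.py <<'E'
from fk import *
s=state(); print(s['time_s'],s['qpos'],s['ee_pos'],s['ee_rot'],s['force'],s['gripper_width'],s['gripper_force'])
T=np.array([537.2,281.7,0]);
c=Rot.from_euler('z',28,degrees=True).apply([-6,0,0]); Gz=80.4+pinch_z*np.cos(np.radians(29))
dn=grasp(T+c+[0,0,Gz+4],29,28); rows(dn,7)
f=cam('top'); h=cam('side')
a=f['img'][170:250,130:230]; b=h['img'][210:350,220:340]
cv2.imwrite('pics/t2c.png',cv2.cvtColor(np.hstack([cv2.resize(a,(400,480)) if 0 else cv2.copyMakeBorder(cv2.resize(a,(400,320)),0,147,0,0,cv2.BORDER_CONSTANT),cv2.resize(b,(400,467))]),cv2.COLOR_RGB2BGR))
E
python3 e2.py
```

```text
8.3 [ 26.2188  15.4413 117.1685   2.7594  18.632   85.744 ] [538.9688 283.9987 115.712 ] [179.9796 -28.7906  28.0912] [ 0.7486  0.0454 -1.3977] 39.144333342153665 24.996673876448767
7 rows d [-2.1014  0.1706  3.9494] w [-0.0001  0.0005  0.0002] | end [539.9499 283.1621  84.4   ] [180. -29.  28.] | mid [539.2394 283.7534 106.7655] [539.5177 283.5132  97.8192] [539.8039 283.2779  88.8731]
```

View pics/t2c.png

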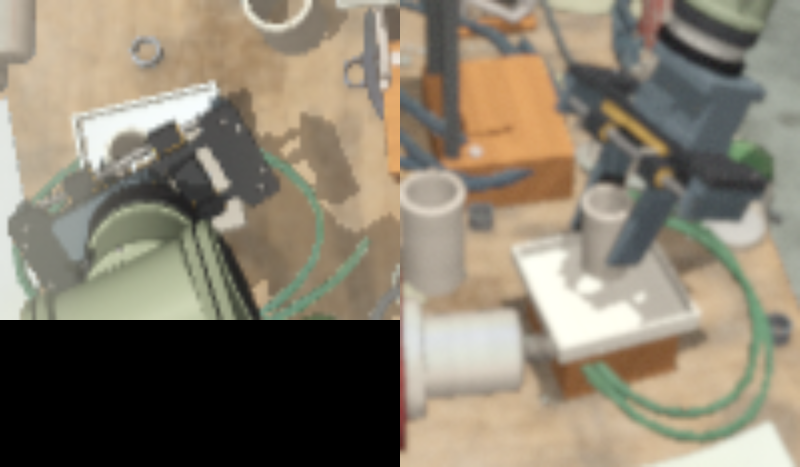

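Side crop: the sleeve hangs upright between the fingers at (605,225) over the tray, and the top crop shows it over the tray too. Lowering it now.

move_arm([
  {"x": -2.1,"y": 0.17,"z": 3.9,"rx": 0,"ry": 0,"rz": 0},
  {"x": -2.1,"y": 0.17,"z": 3.9,"rx": 0,"ry": 0,"rz": 0},
  {"x": -2.1,"y": 0.17,"z": 3.9,"rx": 0,"ry": 0,"rz": 0},
  {"x": -2.1,"y": 0.17,"z": 3.9,"rx": 0,"ry": 0,"rz": 0},
  {"x": -2.1,"y": 0.17,"z": 3.9,"rx": 0,"ry": 0,"rz": 0},
  {"x": -2.1,"y": 0.17,"z": 3.9,"rx": 0,"ry": 0,"rz": 0},
  {"x": -1.5,"y": 0.17,"z": 2.6,"rx": 0,"ry": 0,"rz": 0},
  {"x": 0,"y": 0,"z": 0,"rx": 0,"ry": 0,"rz": 0},
  {"x": 0,"y": 0,"z": 0,"rx": 0,"ry": 0,"rz": 0},
])

```text
time_s: 9.3
ee_pos: [540.3, 282.1, 87.6]
ee_rot: [180.0, -28.9, 28.0]
force: [0.2, 0.3, -1.3]
gripper_width: 39.3
gripper_force: 25.0
```

move_arm([
  {"x": -0.5,"y": 0,"z": 0.9,"rx": 0,"ry": 0,"rz": 0},
  {"x": -0.5,"y": 0,"z": 0.9,"rx": 0,"ry": 0,"rz": 0},
  {"x": -0.5,"y": 0,"z": 0.9,"rx": 0,"ry": 0,"rz": 0},
  {"x": 0,"y": 0,"z": 0,"rx": 0,"ry": 0,"rz": 0},
  {"x": 0,"y": 0,"z": 0,"rx": 0,"ry": 0,"rz": 0},
])

```text
time_s: 9.8
ee_pos: [540.2, 282.1, 84.4]
ee_rot: [180.0, -28.9, 28.0]
force: [0.2, 0.3, -0.8]
gripper_width: 39.5
gripper_force: 25.0
```

move_arm([
  {"x": -0.4,"y": 0,"z": 0.7,"rx": 0,"ry": 0,"rz": 0},
  {"x": -0.4,"y": 0,"z": 0.7,"rx": 0,"ry": 0,"rz": 0},
  {"x": 0,"y": 0,"z": 0,"rx": 0,"ry": 0,"rz": 0},
])

```text
time_s: 10.1
ee_pos: [540.4, 282.2, 83.4]
ee_rot: [180.0, -29.0, 28.0]
force: [-1.6, -1.7, 3.2]
gripper_width: 39.3
gripper_force: 25.0
```

move_arm([
  {"x": 0,"y": 0,"z": 0,"rx": 0,"ry": 0,"rz": 0},
  {"x": 0,"y": 0,"z": 0,"rx": 0,"ry": 0,"rz": 0},
  {"x": 0,"y": 0,"z": 0,"rx": 0,"ry": 0,"rz": 0},
  {"x": 0,"y": 0,"z": 0,"rx": 0,"ry": 0,"rz": 0},
  {"x": 0,"y": 0,"z": 0,"rx": 0,"ry": 0,"rz": 0},
  {"x": 0,"y": 0,"z": 0,"rx": 0,"ry": 0,"rz": 0},
], grip=0.75)

```text
time_s: 10.7
ee_pos: [540.3, 282.1, 82.8]
ee_rot: [180.0, -28.9, 28.0]
force: [0.1, -0.2, 0.3]
gripper_width: 67.9
gripper_force: 0.0
```

move_arm([
  {"x": 0,"y": 0,"z": -8,"rx": 0,"ry": 0,"rz": 0},
  {"x": 0,"y": 0,"z": -16,"rx": 0,"ry": 0,"rz": 0},
  {"x": 0,"y": 0,"z": -25,"rx": 0,"ry": 0,"rz": 0},
  {"x": 0,"y": 0,"z": -35,"rx": 0,"ry": 0,"rz": 0},
  {"x": 0,"y": 0,"z": -40,"rx": 0,"ry": 0,"rz": 0},
  {"x": 0,"y": 0,"z": -40,"rx": 0,"ry": 0,"rz": 0},
  {"x": 0,"y": 0,"z": -40,"rx": 0,"ry": 0,"rz": 0},
  {"x": 0,"y": 0,"z": -30,"rx": 0,"ry": 0,"rz": 0},
])

```text
time_s: 11.5
ee_pos: [439.4, 228.6, 290.8]
ee_rot: [180.0, -29.1, 28.0]
force: [0.4, 0.9, -0.2]
gripper_width: 68.0
gripper_force: 0.0
```

```bash
cat > e2.py <<'E'
from fit import *; from fk import *
s=state(); print(s['time_s'],s['qpos'],s['ee_pos'],s['ee_rot'],s['force'],s['gripper_width'],s['gripper_force'])
F={n:cam(n) for n in('top','side')}
for n in F:
    P=near(cloud(F[n]),(537,282),45); P=P[(P[:,2]>80)&(P[:,2]<150)]; print(n,len(P)); 
    if len(P)>30: go(sleeve,P,(*np.median(P,axis=0)[:2],63,0,0,0),(0,1,4,5),8); print(np.percentile(P[:,2],[90,98]))
FR=np.array([597.5,-274.5,119.7]); t0,yaw=0,6.2
Rf=Rot.from_euler('ZYX',[6.2,30,0],degrees=True)
g=grasp(FR+Rf.apply([0,0,8]),0,6.2); pre=(g[0]+[0,0,130],g[1]); print('grasp',g[0],ik(g,s['qpos']),ik(pre,s['qpos']))
m=pose([440,-20,360],10,10); rows(m,10); rows(pre,10,m); rows(g,8,pre)
E
python3 e2.py
```

```text
11.5 [ 25.2822  -5.8194 112.6633   1.8456  44.0939  86.3039] [439.3624 228.5559 290.8159] [179.9652 -29.103   27.9947] [ 0.3929  0.9089 -0.229 ] 68.02009202842832 0.0
top 143
sleeve [539.5964 278.0957  63.       0.      -0.9968   0.0867] n 143 mad 1.437614269967188
[131.2988 134.216 ]
side 310
sleeve [538.1898 279.4072  63.       0.       1.1155  -2.688 ] n 310 mad 1.1393934914310098
[129.6708 131.6337]
grasp [ 601.4766 -274.068   107.8282] (array([-24.4968,  29.7077,  85.2753,  -0.    ,  65.0171,  59.3012]), np.float64(6.486970960395411e-10)) (array([-24.4968,  24.66  ,  76.1732,  -0.    ,  79.1669,  59.3012]), np.float64(2.7284841053187847e-12))
10 rows d [-5.6222 23.3863 -9.5011] w [-0.0106 -0.0337  0.0297] | end [440. -20. 360.] [180. -10.  10.] | mid [446.477  153.7883 310.519 ] [446.981   78.6861 329.915 ] [444.539   29.0684 344.2999]
10 rows d [11.1067 27.498  13.3322] w [-0.0006 -0.0174  0.0066] | end [ 601.4766 -274.068   237.8282] [180.    0.    6.2] | mid [492.3946 -94.7685 325.6722] [ 541.4584 -170.8051  289.2701] [ 572.2537 -222.1747  263.9408]
8 rows d [-0.   -0.   16.25] w [0. 0. 0.] | end [ 601.4766 -274.068   107.8282] [180.    0.    6.2] | mid [ 601.4766 -274.068   189.0782] [ 601.4766 -274.068   156.5782] [ 601.4766 -274.068   124.0782]
```

The sleeve stands in the tray at about (538,279), upright. Next is the frame.

move_arm([
  {"x": -5.6,"y": 23.4,"z": -9.5,"rx": -0.0106,"ry": -0.0337,"rz": 0.0297},
  {"x": -5.6,"y": 23.4,"z": -9.5,"rx": -0.0106,"ry": -0.0337,"rz": 0.0297},
  {"x": -5.6,"y": 23.4,"z": -9.5,"rx": -0.0106,"ry": -0.0337,"rz": 0.0297},
  {"x": -5.6,"y": 23.4,"z": -9.5,"rx": -0.0106,"ry": -0.0337,"rz": 0.0297},
  {"x": -5.6,"y": 23.4,"z": -9.5,"rx": -0.0106,"ry": -0.0337,"rz": 0.0297},
  {"x": -5.6,"y": 23.4,"z": -9.5,"rx": -0.0106,"ry": -0.0337,"rz": 0.0297},
  {"x": -5.6,"y": 23.4,"z": -9.5,"rx": -0.0106,"ry": -0.0337,"rz": 0.0297},
  {"x": -5.6,"y": 23.4,"z": -9.5,"rx": -0.0106,"ry": -0.0337,"rz": 0.0297},
  {"x": -5.6,"y": 23.4,"z": -9.5,"rx": -0.0106,"ry": -0.0337,"rz": 0.0297},
  {"x": -5.6,"y": 23.4,"z": -9.5,"rx": -0.0106,"ry": -0.0337,"rz": 0.0297},
], grip=0.4)

```text
time_s: 12.6
ee_pos: [440.1, -20.9, 354.8]
ee_rot: [179.9, -9.3, 9.9]
force: [0.6, 0.8, 0.2]
gripper_width: 36.2
gripper_force: 0.0
```

move_arm([
  {"x": 11.1,"y": 27.5,"z": 13.3,"rx": -0.0006,"ry": -0.0174,"rz": 0.0066},
  {"x": 11.1,"y": 27.5,"z": 13.3,"rx": -0.0006,"ry": -0.0174,"rz": 0.0066},
  {"x": 11.1,"y": 27.5,"z": 13.3,"rx": -0.0006,"ry": -0.0174,"rz": 0.0066},
  {"x": 11.1,"y": 27.5,"z": 13.3,"rx": -0.0006,"ry": -0.0174,"rz": 0.0066},
  {"x": 11.1,"y": 27.5,"z": 13.3,"rx": -0.0006,"ry": -0.0174,"rz": 0.0066},
  {"x": 11.1,"y": 27.5,"z": 13.3,"rx": -0.0006,"ry": -0.0174,"rz": 0.0066},
  {"x": 11.1,"y": 27.5,"z": 13.3,"rx": -0.0006,"ry": -0.0174,"rz": 0.0066},
  {"x": 11.1,"y": 27.5,"z": 13.3,"rx": -0.0006,"ry": -0.0174,"rz": 0.0066},
  {"x": 11.1,"y": 27.5,"z": 13.3,"rx": -0.0006,"ry": -0.0174,"rz": 0.0066},
  {"x": 11.1,"y": 27.5,"z": 13.3,"rx": -0.0006,"ry": -0.0174,"rz": 0.0066},
])

```text
time_s: 13.6
ee_pos: [601.1, -275.5, 231.3]
ee_rot: [179.9, 0.6, 6.2]
force: [-0.5, -0.4, -1.0]
gripper_width: 36.7
gripper_force: 0.0
```

```bash
cat > e3.py <<'E'
from fit import *; from fk import *
s=state(); print(s['time_s'],s['qpos'],s['ee_pos'],s['ee_rot'],s['force'],s['gripper_width'],s['gripper_force'])
F={n:cam(n) for n in('top','side')}
A=cloud(F['side']); P=near(A,(597,-275),150); P=P[(P[:,2]>25)&(P[:,2]<165)]
go(frame,P,(597.5,-274.5,120,6.2,30,0),(0,1,3),8)
FR=np.array([597.5,-274.5,119.7]); Rf=Rot.from_euler('ZYX',[6.2,30,0],degrees=True)
g=grasp(FR+Rf.apply([0,0,8]),0,6.2); rows(g,10); rows(g,1)
a=F['top']['img'][160:230,300:400]; b=F['side']['img'][150:230,210:310]
cv2.imwrite('pics/t3.png',cv2.cvtColor(np.hstack([cv2.copyMakeBorder(cv2.resize(a,(400,280)),0,40,0,0,cv2.BORDER_CONSTANT),cv2.resize(b,(400,320))]),cv2.COLOR_RGB2BGR))
E
python3 e3.py
```

```text
13.6 [-25.3895  26.0182  75.1024  -0.4654  79.3445  58.512 ] [ 601.1049 -275.527   231.3278] [179.8537   0.6354   6.1856] [-0.4558 -0.4035 -0.9861] 36.718571158243776 0.0
frame [ 592.1863 -272.6442  120.        0.2829   30.        0.    ] n 210 mad 2.2913974372341577
10 rows d [ 0.1631 -0.2904 12.0429] w [ 0.0001  0.0014 -0.0002] | end [ 601.4766 -274.068   107.8282] [180.    0.    6.2] | mid [ 601.038  -276.1117  192.1344] [ 601.1237 -275.2573  156.0021] [ 601.2661 -274.6698  131.9147]
1 rows d [  2.4107  -2.9823 120.4128] w [ 0.0014  0.0144 -0.0021] | end [ 601.4766 -274.068   107.8282] [180.    0.    6.2] | mid [ 601.4766 -274.068   107.8282] [ 601.4766 -274.068   107.8282] [ 601.4766 -274.068   107.8282]
```

View pics/t3.png

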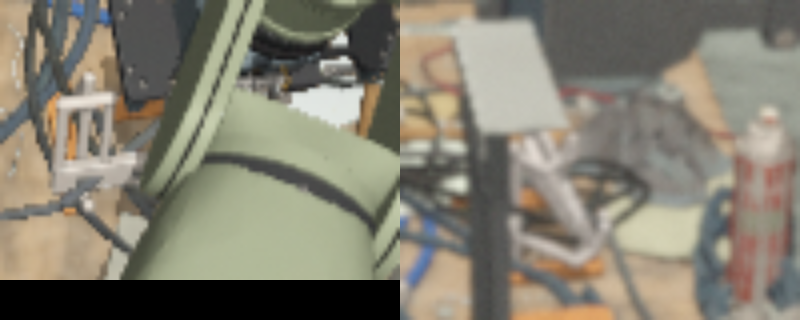

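The arm hides most of the frame; only its left loop shows, at (95,130) in the top crop. I rely on the clear first fit, which has 11 mm of finger margin on each side of the post.

move_arm([
  {"x": 1.5,"y": -1.5,"z": 10,"rx": 0,"ry": 0.0144,"rz": 0},
  {"x": 0.4,"y": -1.5,"z": 14,"rx": 0,"ry": 0,"rz": 0},
  {"x": 0,"y": 0,"z": 14,"rx": 0,"ry": 0,"rz": 0},
  {"x": 0,"y": 0,"z": 14,"rx": 0,"ry": 0,"rz": 0},
  {"x": 0,"y": 0,"z": 14,"rx": 0,"ry": 0,"rz": 0},
  {"x": 0,"y": 0,"z": 14,"rx": 0,"ry": 0,"rz": 0},
  {"x": 0,"y": 0,"z": 12,"rx": 0,"ry": 0,"rz": 0},
  {"x": 0,"y": 0,"z": 10,"rx": 0,"ry": 0,"rz": 0},
  {"x": 0,"y": 0,"z": 8,"rx": 0,"ry": 0,"rz": 0},
  {"x": 0,"y": 0,"z": 5,"rx": 0,"ry": 0,"rz": 0},
])

```text
time_s: 14.7
ee_pos: [602.8, -271.7, 117.6]
ee_rot: [179.8, -0.3, 6.2]
force: [-0.6, 0.5, -0.3]
gripper_width: 36.6
gripper_force: 0.0
```

move_arm([
  {"x": 0,"y": 0,"z": 0,"rx": 0,"ry": 0,"rz": 0},
  {"x": 0,"y": 0,"z": 0,"rx": 0,"ry": 0,"rz": 0},
])

```text
time_s: 14.9
ee_pos: [603.2, -271.8, 118.8]
ee_rot: [179.8, -0.4, 6.2]
force: [0.5, -0.0, 0.0]
gripper_width: 36.8
gripper_force: 0.0
```

```bash
cat > e4.py <<'E'
from fk import *
s=state(); print(s['time_s'],s['qpos'],s['ee_pos'],s['ee_rot'],s['force'],s['gripper_width'],s['gripper_force'])
FR=np.array([597.5,-274.5,119.7]); Rf=Rot.from_euler('ZYX',[6.2,30,0],degrees=True)
g=grasp(FR+Rf.apply([0,0,8]),0,6.2); rows(g,1)
E
python3 e4.py
```

```text
14.9 [-25.2512  29.6135  85.587   -0.0041  64.3641  58.5434] [ 603.2496 -271.8353  118.7917] [179.7696  -0.3695   6.2079] [ 0.5259 -0.0102  0.0359] 36.79391306934866 0.0
1 rows d [-2.0747  1.9838 10.9585] w [ 0.004  -0.0064  0.0001] | end [ 601.4766 -274.068   107.8282] [180.    0.    6.2] | mid [ 601.4766 -274.068   107.8282] [ 601.4766 -274.068   107.8282] [ 601.4766 -274.068   107.8282]
```

move_arm([
  {"x": -1,"y": 1,"z": 4,"rx": 0.004,"ry": -0.0064,"rz": 0},
  {"x": -1,"y": 1,"z": 4,"rx": 0,"ry": 0,"rz": 0},
  {"x": 0,"y": 0,"z": 3,"rx": 0,"ry": 0,"rz": 0},
  {"x": 0,"y": 0,"z": 0,"rx": 0,"ry": 0,"rz": 0},
  {"x": 0,"y": 0,"z": 0,"rx": 0,"ry": 0,"rz": 0},
])

```text
time_s: 15.4
ee_pos: [601.2, -273.9, 107.3]
ee_rot: [-180.0, 0.0, 6.2]
force: [0.6, -0.9, -0.5]
gripper_width: 36.6
gripper_force: 0.0
```

move_arm([
  {"x": 0,"y": 0,"z": 0,"rx": 0,"ry": 0,"rz": 0},
  {"x": 0,"y": 0,"z": 0,"rx": 0,"ry": 0,"rz": 0},
  {"x": 0,"y": 0,"z": 0,"rx": 0,"ry": 0,"rz": 0},
  {"x": 0,"y": 0,"z": 0,"rx": 0,"ry": 0,"rz": 0},
  {"x": 0,"y": 0,"z": 0,"rx": 0,"ry": 0,"rz": 0},
  {"x": 0,"y": 0,"z": 0,"rx": 0,"ry": 0,"rz": 0},
], grip=0, squeeze=40)

```text
time_s: 16.0
ee_pos: [601.3, -273.8, 107.6]
ee_rot: [-180.0, 0.0, 6.2]
force: [0.6, 0.4, 0.4]
gripper_width: 13.6
gripper_force: 40.0
```

```bash
cat > e4.py <<'E'
from fk import *
s=state(); print(s['time_s'],s['qpos'],s['ee_pos'],s['ee_rot'],s['force'],s['torque'],s['gripper_width'],s['gripper_force'])
FR=np.array([597.5,-274.5,119.7]); Rf=Rot.from_euler('ZYX',[6.2,30,0],degrees=True)
g=grasp(FR+Rf.apply([0,0,8]),0,6.2); rows(g,1)
up=Rot.from_euler('xyz',s['ee_rot'],degrees=True).inv().apply(Rf.apply([0,0,1])); print('frame z in tool',up)
E
python3 e4.py
```

```text
16.0 [-25.488   30.2919  86.1184   0.0131  63.6234  58.3021] [ 601.2674 -273.8192  107.5879] [-179.9723    0.0225    6.204 ] [0.6442 0.3809 0.3534] [ 0.0868  0.1817 -0.0476] 13.594807154390258 40.000110268592834
1 rows d [ 0.181   0.2698 -0.2405] w [-0.0005  0.0004  0.0001] | end [ 601.4766 -274.068   107.8282] [180.    0.    6.2] | mid [ 601.4766 -274.068   107.8282] [ 601.4766 -274.068   107.8282] [ 601.4766 -274.068   107.8282]
frame z in tool [ 0.4997 -0.0004 -0.8662]
```

move_arm([
  {"x": 2,"y": 0,"z": -3.5,"rx": 0,"ry": 0,"rz": 0},
  {"x": 3,"y": 0,"z": -5.2,"rx": 0,"ry": 0,"rz": 0},
  {"x": 4,"y": 0,"z": -7,"rx": 0,"ry": 0,"rz": 0},
  {"x": 5,"y": 0,"z": -8.7,"rx": 0,"ry": 0,"rz": 0},
  {"x": 5,"y": 0,"z": -8.7,"rx": 0,"ry": 0,"rz": 0},
  {"x": 5,"y": 0,"z": -8.7,"rx": 0,"ry": 0,"rz": 0},
  {"x": 0,"y": 0,"z": -15,"rx": 0,"ry": 0,"rz": 0},
  {"x": 0,"y": 0,"z": -25,"rx": 0,"ry": 0,"rz": 0},
  {"x": 0,"y": 0,"z": -25,"rx": 0,"ry": 0,"rz": 0},
  {"x": 0,"y": 0,"z": -15,"rx": 0,"ry": 0,"rz": 0},
])

```text
time_s: 17.0
ee_pos: [626.3, -271.6, 232.3]
ee_rot: [179.9, -0.2, 6.2]
force: [0.6, 0.8, -3.6]
gripper_width: 13.6
gripper_force: 40.0
```

```bash
cat > e5.py <<'E'
from fit import *; from fk import *
s=state(); print(s['time_s'],s['qpos'],s['ee_pos'],s['ee_rot'],s['force'],s['torque'],s['gripper_width'],s['gripper_force'])
cur=(s['ee_pos'],Rot.from_euler('xyz',s['ee_rot'],degrees=True))
def frame_from_tcp(p,R): # nominal grasp: tool frame -> frame
    G=p-R.apply([0,0,pinch_z]); Rf=R*Rot.from_euler('x',180,degrees=True)*Rot.from_euler('y',30,degrees=True); return G-Rf.apply([0,0,8]),Rf
FO,Rf=frame_from_tcp(*cur); p0=[*FO,*Rf.as_euler('ZYX',degrees=True)]; print('pred',np.array(p0))
for n in('top','side'):
    f=cam(n,'l_'+n+'.png'); A=cloud(f); P=near(A,FO[:2],140); P=P[(P[:,2]>FO[2]-85)&(P[:,2]<FO[2]+45)]
    L=(P-FO)@Rf.as_matrix(); L=P[(abs(L[:,0])<18)&(abs(L[:,1])<110)&((abs(L[:,1])>45)|(L[:,2]<-45))]; print(n,len(L))
    if len(L)>60: go(frame,L,p0,(0,1,2,3,4,5),10)
# targets: frame pose in stand -> tcp
def tcp(p): # p frame origin in stand frame, upright
    return grasp(st(np.array(p)+[0,0,8]),30,ST[1])
front=tcp([-75,0,196+45]); above=tcp([0,0,196+32]); seat=tcp([0,0,196])
m=pose([500,-150,330],15,5); rows(m,10,cur); rows(front,10,m); rows(above,1,front); rows(seat,1,above)
for x in (front,above,seat): print(ik(x,s['qpos']))
E
python3 e5.py
```

```text
17.0 [-24.4111  27.6826  72.1986   0.007   79.9196  59.3641] [ 626.3392 -271.5926  232.3131] [179.9045  -0.1749   6.2237] [ 0.6208  0.8161 -3.628 ] [-0.0189  0.0901 -0.0653] 13.639872002406289 39.99930739402771
pred [ 622.3247 -272.0105  244.1726    6.1687   29.8251   -0.1101]
top 333
frame [ 622.2628 -272.8892  243.8411    6.0928   29.6018   -0.0778] n 333 mad 0.7656890431966437
side 7
10 rows d [-10.151  -13.3302 -11.1033] w [-0.0001  0.0259  0.0021] | end [ 500. -150.  330.] [180. -15.   5.] | mid [ 590.8644 -235.1083  264.6518] [ 553.2193 -198.6448  294.4616] [ 527.0159 -174.3304  312.8502]
10 rows d [  0.523  -16.063   10.7049] w [-0.0007  0.0262  0.0018] | end [531.6519  13.5382 232.7187] [180.  -30.    3.9] | mid [ 506.477  -101.0882  299.6503] [515.5768 -52.0388 270.2093] [523.0624 -19.273  251.1876]
1 rows d [58.4519 -0.     48.7583] w [0. 0. 0.] | end [606.4782  18.6393 219.7187] [180.  -30.    3.9] | mid [606.4782  18.6393 219.7187] [606.4782  18.6393 219.7187] [606.4782  18.6393 219.7187]
1 rows d [-16.      -0.      27.7128] w [0. 0. 0.] | end [606.4782  18.6393 187.7187] [180.  -30.    3.9] | mid [606.4782  18.6393 187.7187] [606.4782  18.6393 187.7187] [606.4782  18.6393 187.7187]
(array([  0.0316,  -0.4241, 116.9849,   3.4997,  33.545 ,  83.7287]), np.float64(2.5011104298755527e-12))
(array([  0.7376,   6.9023, 110.9089,   2.9621,  32.2611,  84.7532]), np.float64(2.2737367544323206e-13))
(array([  0.7376,   8.9306, 113.3269,   3.3881,  27.8216,  84.2614]), np.float64(1.1368683772161603e-13))
```

The top-camera fit of the held frame agrees with the nominal grasp to within 1 mm and 0.3°. Moving to the front of the hooks.

move_arm([
  {"x": -10.2,"y": -13.3,"z": -11.1,"rx": 0,"ry": 0.0259,"rz": 0.0021},
  {"x": -10.2,"y": -13.3,"z": -11.1,"rx": 0,"ry": 0.0259,"rz": 0.0021},
  {"x": -10.2,"y": -13.3,"z": -11.1,"rx": 0,"ry": 0.0259,"rz": 0.0021},
  {"x": -10.2,"y": -13.3,"z": -11.1,"rx": 0,"ry": 0.0259,"rz": 0.0021},
  {"x": -10.2,"y": -13.3,"z": -11.1,"rx": 0,"ry": 0.0259,"rz": 0.0021},
  {"x": -10.2,"y": -13.3,"z": -11.1,"rx": 0,"ry": 0.0259,"rz": 0.0021},
  {"x": -10.2,"y": -13.3,"z": -11.1,"rx": 0,"ry": 0.0259,"rz": 0.0021},
  {"x": -10.2,"y": -13.3,"z": -11.1,"rx": 0,"ry": 0.0259,"rz": 0.0021},
  {"x": -10.2,"y": -13.3,"z": -11.1,"rx": 0,"ry": 0.0259,"rz": 0.0021},
  {"x": -10.2,"y": -13.3,"z": -11.1,"rx": 0,"ry": 0.0259,"rz": 0.0021},
])

```text
time_s: 18.1
ee_pos: [497.6, -149.6, 326.9]
ee_rot: [-179.8, -14.7, 5.0]
force: [-0.6, 0.8, -3.3]
gripper_width: 13.5
gripper_force: 40.0
```

move_arm([
  {"x": 0.5,"y": -16,"z": 10,"rx": -0.0007,"ry": 0.0262,"rz": 0.0018},
  {"x": 0.5,"y": -16,"z": 10,"rx": -0.0007,"ry": 0.0262,"rz": 0.0018},
  {"x": 0.5,"y": -16,"z": 10,"rx": -0.0007,"ry": 0.0262,"rz": 0.0018},
  {"x": 0.5,"y": -16,"z": 10,"rx": -0.0007,"ry": 0.0262,"rz": 0.0018},
  {"x": 0.5,"y": -16,"z": 10,"rx": -0.0007,"ry": 0.0262,"rz": 0.0018},
  {"x": 0.5,"y": -16,"z": 10,"rx": -0.0007,"ry": 0.0262,"rz": 0.0018},
  {"x": 0.5,"y": -16,"z": 10,"rx": -0.0007,"ry": 0.0262,"rz": 0.0018},
  {"x": 0.5,"y": -16,"z": 10,"rx": -0.0007,"ry": 0.0262,"rz": 0.0018},
  {"x": 0.5,"y": -16,"z": 10,"rx": -0.0007,"ry": 0.0262,"rz": 0.0018},
  {"x": 0.5,"y": -16,"z": 10,"rx": -0.0007,"ry": 0.0262,"rz": 0.0018},
])

```text
time_s: 19.1
ee_pos: [526.1, 13.4, 235.5]
ee_rot: [-179.7, -29.7, 3.8]
force: [0.6, -0.2, -3.0]
gripper_width: 14.1
gripper_force: 40.0
```

```bash
cat > e6.py <<'E'
from fit import *; from fk import *
s=state(); print(s['time_s'],s['qpos'],s['ee_pos'],s['ee_rot'],s['force'],s['torque'],s['gripper_width'],s['gripper_force'])
cur=(s['ee_pos'],Rot.from_euler('xyz',s['ee_rot'],degrees=True))
def frame_from_tcp(p,R):
    G=p-R.apply([0,0,pinch_z]); Rf=R*Rot.from_euler('x',180,degrees=True)*Rot.from_euler('y',30,degrees=True); return G-Rf.apply([0,0,8]),Rf
FO,Rf=frame_from_tcp(*cur); p0=[*FO,*Rf.as_euler('ZYX',degrees=True)]; print('pred',np.array(p0))
for n in('top','side'):
    f=cam(n,'m_'+n+'.png'); A=cloud(f); P=near(A,FO[:2],140); P=P[(P[:,2]>FO[2]-85)&(P[:,2]<FO[2]+45)]
    L=(P-FO)@Rf.as_matrix(); L=P[(abs(L[:,0])<18)&(abs(L[:,1])<110)&((abs(L[:,1])>45)|(L[:,2]<-45))]; print(n,len(L))
    if len(L)>60: q=go(frame,L,p0,(0,1,2,3,4,5),10); print('in stand',(q[:3]-ST[0])@Rot.from_euler('z',ST[1],degrees=True).as_matrix())
    P=near(A,ST[0][:2],170); P=P[(P[:,2]>250)] if n=='side' else P[P[:,2]>300]; go(stand,P,(*ST[0],ST[1],0,0),(0,1,3))
def tcp(p): return grasp(st(np.array(p)+[0,0,8]),30,ST[1])
front=tcp([-75,0,196+36]); above=tcp([0,0,196+36]); rows(front,1); rows(above,1,front)
a=cv2.imread('pics/m_top.png')[140:220,200:300]; b=cv2.imread('pics/m_side.png')[150:270,210:310]
cv2.imwrite('pics/m.png',np.hstack([cv2.copyMakeBorder(cv2.resize(a,(400,320)),0,160,0,0,cv2.BORDER_CONSTANT),cv2.resize(b,(400,480))]))
E
python3 e6.py
```

```text
19.1 [ -1.6801  -0.3775 116.3016   5.2177  34.6257  80.9398] [526.1225  13.4255 235.541 ] [-179.7476  -29.6951    3.7976] [ 0.5731 -0.1726 -2.9878] [-0.1256  0.6452 -0.0056] 14.05503445082581 39.99847590923309
pred [516.7907  12.7537 243.8721   3.9238   0.3047   0.2193]
top 61
frame [516.5555  11.6803 243.1004   3.857    0.9764   0.4141] n 61 mad 0.5409304875660581
in stand [-80.7878  -0.8268 243.1004]
stand [598.1263  17.6477   0.       4.2996   0.       0.    ] n 1596 mad 0.9688889967826242
side 388
frame [513.9109  14.2982 240.0998   3.9985   0.2486   0.0894] n 388 mad 0.7036883543066179
in stand [-83.2483   1.9649 240.0998]
stand [600.0684  16.9058   0.       5.0866   0.       0.    ] n 795 mad 1.0854454426390134
1 rows d [ 1.1693  1.292  12.2462] w [-0.0052  0.0104  0.0005] | end [531.6519  13.5382 223.7187] [180.  -30.    3.9] | mid [531.6519  13.5382 223.7187] [531.6519  13.5382 223.7187] [531.6519  13.5382 223.7187]
1 rows d [64.9519 -0.     37.5   ] w [0. 0. 0.] | end [606.4782  18.6393 223.7187] [180.  -30.    3.9] | mid [606.4782  18.6393 223.7187] [606.4782  18.6393 223.7187] [606.4782  18.6393 223.7187]
```

View pics/m.png

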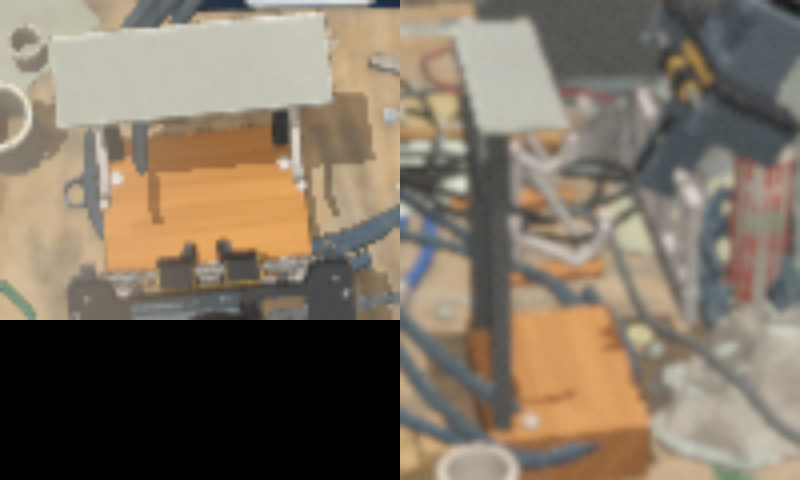

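Top crop: frame level in front of the stand, centred between the hooks (loops at (130,275) and (285,265), hook tips at (103,203) and (302,187)). The side crop shows the frame upright at (680,240), with its rails above the hook tips. Moving in.

move_arm([
  {"x": 0.6,"y": 0.6,"z": 6,"rx": -0.005,"ry": 0.0104,"rz": 0},
  {"x": 0.6,"y": 0.6,"z": 6,"rx": 0,"ry": 0,"rz": 0},
  {"x": 5.2,"y": 0,"z": 3,"rx": 0,"ry": 0,"rz": 0},
  {"x": 8.7,"y": 0,"z": 5,"rx": 0,"ry": 0,"rz": 0},
  {"x": 8.7,"y": 0,"z": 5,"rx": 0,"ry": 0,"rz": 0},
  {"x": 8.7,"y": 0,"z": 5,"rx": 0,"ry": 0,"rz": 0},
  {"x": 6.9,"y": 0,"z": 4,"rx": 0,"ry": 0,"rz": 0},
  {"x": 0,"y": 0,"z": 0,"rx": 0,"ry": 0,"rz": 0},
])

```text
time_s: 20.0
ee_pos: [579.8, 14.9, 227.8]
ee_rot: [179.9, -30.4, 3.8]
force: [-0.5, -0.1, -2.9]
gripper_width: 13.8
gripper_force: 40.0
```

```bash
sed -i 's/^front=.*/above=tcp([0,0,196+36]); rows(above,1)/; s/m_top/n_top/; s/m_side/n_side/;/^a=/,$d' e6.py; python3 e6.py
```

```text
20.0 [ -1.0547   4.8817 112.2727   4.4597  32.5626  82.0464] [579.7849  14.8784 227.8436] [179.9375 -30.4473   3.8059] [-0.4989 -0.0907 -2.881 ] [-0.0354  0.7438  0.0469] 13.800553956593518 39.999523758888245
pred [570.3406  14.2631 236.0512   3.7747  -0.4473  -0.0538]
top 56
stand [598.2224  16.7947   0.       3.9887   0.       0.    ] n 1599 mad 0.988257456489066
side 360
frame [568.3958  14.0935 234.4005   3.7873  -0.3216  -0.1396] n 319 mad 0.6543159128168652
in stand [-28.9034  -1.9451 234.4005]
stand [600.2965  17.057    0.       4.9364   0.       0.    ] n 787 mad 0.98662046682972
1 rows d [22.7219 -1.8886 17.4577] w [ 0.0017 -0.0061 -0.0015] | end [606.4782  18.6393 223.7187] [180.  -30.    3.9] | mid [606.4782  18.6393 223.7187] [606.4782  18.6393 223.7187] [606.4782  18.6393 223.7187]
```

move_arm([
  {"x": 4.7,"y": -0.4,"z": 3,"rx": 0.0017,"ry": -0.0061,"rz": -0.0015},
  {"x": 4.7,"y": -0.4,"z": 3,"rx": 0,"ry": 0,"rz": 0},
  {"x": 4.7,"y": -0.4,"z": 3,"rx": 0,"ry": 0,"rz": 0},
  {"x": 4.7,"y": -0.3,"z": 3,"rx": 0,"ry": 0,"rz": 0},
  {"x": 4.7,"y": -0.3,"z": 3.5,"rx": 0,"ry": 0,"rz": 0},
  {"x": 0,"y": 0,"z": 0,"rx": 0,"ry": 0,"rz": 0},
  {"x": 0,"y": 0,"z": 0,"rx": 0,"ry": 0,"rz": 0},
])

```text
time_s: 20.8
ee_pos: [606.2, 18.6, 225.8]
ee_rot: [180.0, -30.0, 3.9]
force: [1.1, 0.1, -2.6]
gripper_width: 13.9
gripper_force: 40.0
```

```bash
sed -i 's/n_top/o_top/; s/n_side/o_side/' e6.py; cat >> e6.py <<'E'
seat=tcp([0.8,0,196]); rows(seat,10)
b=cv2.imread('pics/o_side.png')[150:250,200:300]; cv2.imwrite('pics/o.png',cv2.resize(b,(600,600),interpolation=cv2.INTER_CUBIC))
E
python3 e6.py
```

```text
20.8 [ -0.5639   7.5515 109.2568   4.0519  33.3158  82.7402] [606.2091  18.5623 225.7621] [179.99   -30.0165   3.9057] [ 1.0744  0.0779 -2.6224] [-0.0573  0.6862  0.0115] 13.861844984812969 39.999486207962036
pred [596.8284  17.9239 234.0406   3.9007  -0.0165  -0.0087]
top 70
frame [597.547   17.1244 234.4773   4.0829   0.4188   0.3099] n 67 mad 0.6271357669127298
in stand [  0.3864  -0.9039 234.4773]
stand [598.293   17.1117   0.       4.7031   0.       0.    ] n 1603 mad 0.9420316748714868
side 297
frame [595.4976  17.9005 232.8353   3.8356  -0.1434  -0.2551] n 260 mad 0.6808479812714427
in stand [ -1.6054   0.0097 232.8353]
stand [596.8793  19.8608   0.       2.1688   0.       0.    ] n 787 mad 1.0110551984504923
1 rows d [-0.6427 -0.0647  2.1167] w [ 0.0002 -0.0005  0.    ] | end [606.4782  18.6393 223.7187] [180.  -30.    3.9] | mid [606.4782  18.6393 223.7187] [606.4782  18.6393 223.7187] [606.4782  18.6393 223.7187]
10 rows d [-1.7958 -0.0068  3.3689] w [ 0. -0.  0.] | end [607.2764  18.6938 187.7187] [180.  -30.    3.9] | mid [606.3715  18.5863 214.4267] [606.7604  18.6321 202.9805] [607.0188  18.6628 195.3496][ WARN:0@4.508] global loadsave.cpp:275 findDecoder imread_('pics/o_side.png'): can't open/read file: check file path/integrity
Traceback (most recent call last):
  File "e6.py", line 15, in <module>
    b=cv2.imread('pics/o_side.png')[150:250,200:300]; cv2.imwrite('pics/o.png',cv2.resize(b,(600,600),interpolation=cv2.INTER_CUBIC))
      ~~~~~~~~~~~~~~~~~~~~~~~~~~~~~^^^^^^^^^^^^^^^^^
TypeError: 'NoneType' object is not subscriptable
```

move_arm([
  {"x": -1.8,"y": 0,"z": 3.4,"rx": 0,"ry": 0,"rz": 0},
  {"x": -1.8,"y": 0,"z": 3.4,"rx": 0,"ry": 0,"rz": 0},
  {"x": -1.8,"y": 0,"z": 3.4,"rx": 0,"ry": 0,"rz": 0},
  {"x": -1.8,"y": 0,"z": 3.4,"rx": 0,"ry": 0,"rz": 0},
  {"x": -1.8,"y": 0,"z": 3.4,"rx": 0,"ry": 0,"rz": 0},
  {"x": -1.8,"y": 0,"z": 3.4,"rx": 0,"ry": 0,"rz": 0},
  {"x": -1.8,"y": 0,"z": 3.4,"rx": 0,"ry": 0,"rz": 0},
  {"x": 0,"y": 0,"z": 0,"rx": 0,"ry": 0,"rz": 0},
  {"x": 0,"y": 0,"z": 0,"rx": 0,"ry": 0,"rz": 0},
])

```text
time_s: 21.8
ee_pos: [607.3, 18.6, 199.1]
ee_rot: [180.0, -30.1, 3.9]
force: [0.4, 0.0, -3.3]
gripper_width: 13.6
gripper_force: 40.0
```

```bash
sed -i 's/o_side/m_side/' e6.py; python3 e6.py
```

```text
21.8 [ -0.5547   9.1463 111.617    4.5338  29.331   82.1866] [607.3282  18.6182 199.1042] [179.9889 -30.0568   3.9014] [ 0.3935  0.0499 -3.3323] [-0.0828  0.6642  0.0336] 13.55187868182469 39.99943435192108
pred [597.9416  17.9804 207.3762   3.8959  -0.0568  -0.0096]
top 77
frame [599.9099  15.9588 206.2346   2.1408  -0.1314  -0.0687] n 71 mad 0.6934102004869303
in stand [  2.6646  -2.2276 206.2346]
stand [598.6561  15.3375   0.       4.7031   0.       0.    ] n 1602 mad 0.949418125516587
side 339
frame [597.0968  17.8963 206.043    3.9205  -0.0087   0.0841] n 307 mad 0.6470879611636287
in stand [ -0.0103  -0.1032 206.043 ]
stand [600.2835  17.2263   0.       4.9663   0.       0.    ] n 795 mad 1.051035305978644
1 rows d [ 11.3228  -0.1023 -21.5073] w [ 0.0003 -0.0016  0.0001] | end [606.4782  18.6393 223.7187] [180.  -30.    3.9] | mid [606.4782  18.6393 223.7187] [606.4782  18.6393 223.7187] [606.4782  18.6393 223.7187]
10 rows d [-0.6027 -0.011   1.0047] w [ 0.     -0.0002  0.    ] | end [607.2764  18.6938 187.7187] [180.  -30.    3.9] | mid [607.4132  18.6267 195.9187] [607.3557  18.6554 192.4044] [607.3164  18.6745 190.0616]
```

View pics/o.png

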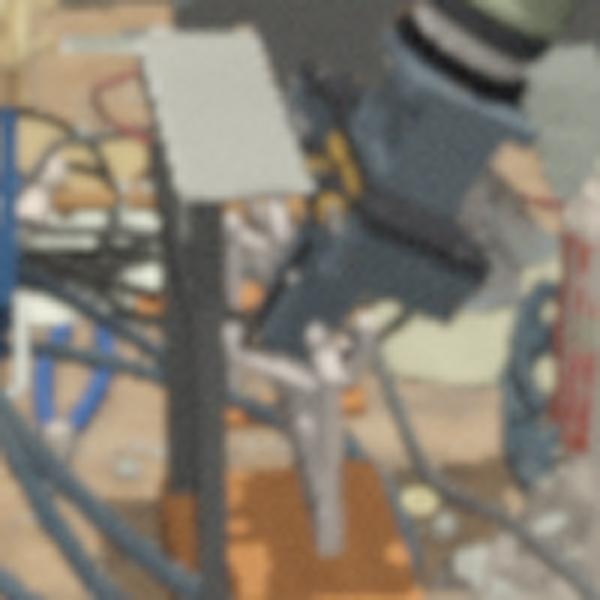

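The frame hangs upright with its near rail at (325,355), just above the throat and inside the tip at (360,335); the body is clear of the hood. Lowering slowly while watching the force.

move_arm([
  {"x": -1,"y": 0,"z": 1.7,"rx": 0,"ry": 0,"rz": 0},
  {"x": -1,"y": 0,"z": 1.7,"rx": 0,"ry": 0,"rz": 0},
  {"x": -1,"y": 0,"z": 1.7,"rx": 0,"ry": 0,"rz": 0},
  {"x": -1,"y": 0,"z": 1.7,"rx": 0,"ry": 0,"rz": 0},
  {"x": 0,"y": 0,"z": 0,"rx": 0,"ry": 0,"rz": 0},
])

```text
time_s: 22.4
ee_pos: [606.9, 18.6, 190.7]
ee_rot: [180.0, -30.0, 3.9]
force: [-0.3, -0.9, -3.1]
gripper_width: 13.9
gripper_force: 40.0
```

move_arm([
  {"x": -0.5,"y": 0,"z": 0.9,"rx": 0,"ry": 0,"rz": 0},
  {"x": -0.5,"y": 0,"z": 0.9,"rx": 0,"ry": 0,"rz": 0},
  {"x": 0,"y": 0,"z": 0,"rx": 0,"ry": 0,"rz": 0},
])

```text
time_s: 22.7
ee_pos: [607.4, 18.6, 189.3]
ee_rot: [180.0, -30.1, 3.9]
force: [0.3, -0.2, -2.8]
gripper_width: 13.9
gripper_force: 40.0
```

move_arm([
  {"x": -0.5,"y": 0,"z": 0.9,"rx": 0,"ry": 0,"rz": 0},
  {"x": -0.5,"y": 0,"z": 0.9,"rx": 0,"ry": 0,"rz": 0},
  {"x": 0,"y": 0,"z": 0,"rx": 0,"ry": 0,"rz": 0},
])

```text
time_s: 23.0
ee_pos: [608.2, 18.6, 188.4]
ee_rot: [180.0, -30.2, 3.9]
force: [-0.9, -0.4, 2.6]
gripper_width: 13.6
gripper_force: 40.0
```

move_arm([
  {"x": -0.5,"y": 0,"z": 0.9,"rx": 0,"ry": 0,"rz": 0},
  {"x": 0,"y": 0,"z": 0,"rx": 0,"ry": 0,"rz": 0},
  {"x": 0,"y": 0,"z": 0,"rx": 0,"ry": 0,"rz": 0},
])

```text
time_s: 23.3
ee_pos: [608.4, 18.6, 188.3]
ee_rot: [180.0, -30.3, 3.9]
force: [-4.6, -0.1, 7.5]
gripper_width: 13.6
gripper_force: 40.0
```

```bash
python3 e6.py
```

```text
23.3 [ -0.5547   9.8378 112.6573   4.8414  27.3596  81.8506] [608.3624  18.6304 188.3187] [179.9771 -30.3027   3.8993] [-4.5953 -0.0637  7.5321] [0.1369 0.3632 0.2104] 13.618188510189146 40.00486493110657
pred [598.9403  17.9929 196.5502   3.8879  -0.3027  -0.0197]
top 78
frame [601.7477  17.0112 197.2653   3.5369   1.3905   0.5585] n 78 mad 1.2195810162289416
in stand [  4.5697  -1.3026 197.2653]
stand [598.4505  15.4829   0.       4.5516   0.       0.    ] n 1602 mad 0.9760320185719848
side 340
frame [598.0886  17.835  194.9475   4.1395  -0.1675  -0.0922] n 330 mad 0.8770337883176751
in stand [  0.9751  -0.2319 194.9475]
stand [600.1095  17.1037   0.       4.8241   0.       0.    ] n 790 mad 1.0316345303278922
1 rows d [ 16.2927  -0.1464 -31.5514] w [ 0.0004 -0.0052 -0.0001] | end [606.4782  18.6393 223.7187] [180.  -30.    3.9] | mid [606.4782  18.6393 223.7187] [606.4782  18.6393 223.7187] [606.4782  18.6393 223.7187]
10 rows d [-0.1178 -0.0158 -0.0062] w [ 0.     -0.0005 -0.    ] | end [607.2764  18.6938 187.7187] [180.  -30.    3.9] | mid [608.017   18.6332 188.0951] [607.6997  18.6592 187.9334] [607.4881  18.6765 187.826 ]
```

move_arm([
  {"x": 0,"y": 0,"z": 0,"rx": 0,"ry": 0,"rz": 0},
  {"x": 0,"y": 0,"z": 0,"rx": 0,"ry": 0,"rz": 0},
  {"x": 0,"y": 0,"z": 0,"rx": 0,"ry": 0,"rz": 0},
  {"x": 0,"y": 0,"z": 0,"rx": 0,"ry": 0,"rz": 0},
  {"x": 0,"y": 0,"z": 0,"rx": 0,"ry": 0,"rz": 0},
  {"x": 0,"y": 0,"z": 0,"rx": 0,"ry": 0,"rz": 0},
], grip=0.4)

```text
time_s: 24.0
ee_pos: [607.3, 18.6, 185.9]
ee_rot: [180.0, -30.0, 3.9]
force: [0.3, 0.4, -0.4]
gripper_width: 36.8
gripper_force: 0.0
```

move_arm([
  {"x": 0,"y": 0,"z": -3,"rx": 0,"ry": 0,"rz": 0},
  {"x": 0,"y": 0,"z": -6,"rx": 0,"ry": 0,"rz": 0},
  {"x": 0,"y": 0,"z": -10,"rx": 0,"ry": 0,"rz": 0},
  {"x": 0,"y": 0,"z": -15,"rx": 0,"ry": 0,"rz": 0},
  {"x": 0,"y": 0,"z": -20,"rx": 0,"ry": 0,"rz": 0},
  {"x": 0,"y": 0,"z": -25,"rx": 0,"ry": 0,"rz": 0},
  {"x": 0,"y": 0,"z": -25,"rx": 0,"ry": 0,"rz": 0},
  {"x": 0,"y": 0,"z": -25,"rx": 0,"ry": 0,"rz": 0},
  {"x": 0,"y": 0,"z": -20,"rx": 0,"ry": 0,"rz": 0},
  {"x": 0,"y": 0,"z": -10,"rx": 0,"ry": 0,"rz": 0},
])

```text
time_s: 25.0
ee_pos: [527.5, 13.1, 326.8]
ee_rot: [180.0, -30.3, 3.9]
force: [0.4, -0.1, 0.2]
gripper_width: 36.6
gripper_force: 0.0
```

```bash
cat > e7.py <<'E'
from fit import *; from fk import *
s=state(); print(s['time_s'],s['ee_pos'],s['force'],s['gripper_width'])
FO=st([0,0,196]); Rf=Rot.from_euler('z',ST[1],degrees=True); p0=[*FO,ST[1],0,0]
for n in('top','side'):
    f=cam(n,'p_'+n+'.png'); A=cloud(f); P=A; L=(P-FO)@Rf.as_matrix(); L=P[(abs(L[:,0])<18)&(abs(L[:,1])<110)&(abs(L[:,2]+25)<70)&((abs(L[:,1])>45)|(L[:,2]<-45))]
    q=go(frame,L,p0,(0,1,2,3,4,5),10); print('in stand',(q[:3]-ST[0])@Rf.as_matrix())
    P=near(A,(538,280),45); P=P[(P[:,2]>80)&(P[:,2]<150)]; go(sleeve,P,(*np.median(P,axis=0)[:2],63,0,0,0),(0,1,4,5),8)
a=cv2.imread('pics/p_top.png')[140:240,150:290]; b=cv2.imread('pics/p_side.png')[150:270,200:300]
cv2.imwrite('pics/p.png',np.hstack([cv2.copyMakeBorder(cv2.resize(a,(400,286)),0,194,0,0,cv2.BORDER_CONSTANT),cv2.resize(b,(400,480))]))
E
python3 e7.py
```

```text
25.0 [527.4859  13.1238 326.8247] [ 0.4329 -0.0671  0.2436] 36.55222473801072
frame [598.9385  17.1454 195.5034   4.3636  -0.399    0.0877] n 470 mad 0.6877032515953441
in stand [  1.7762  -0.9777 195.5034]
sleeve [537.8031 276.8718  63.       0.       1.1201  -1.4802] n 142 mad 1.530432718135712
frame [597.4561  18.2405 194.8592   4.2032  -0.7911   0.0572] n 410 mad 0.7350363314767279
in stand [  0.3717   0.2157 194.8592]
sleeve [537.8215 279.2641  63.       0.       1.4725  -2.7953] n 313 mad 1.1650736616933877
```

View pics/p.png

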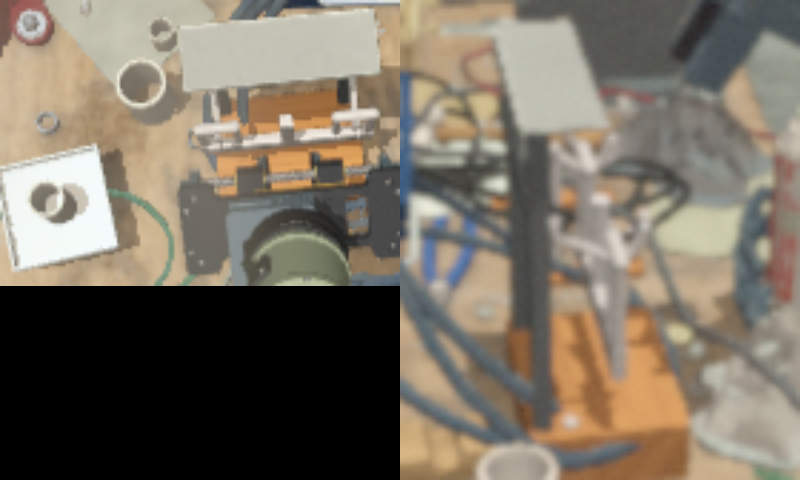

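The frame hangs upright on both hooks (rails at (218,135) and (350,118) in the top crop), at the seat height. The sleeve stands in the tray at (52,202), and the gripper is clear. I let it settle for a second, then hand in.

move_arm([
  {"x": 0,"y": 0,"z": -15,"rx": 0,"ry": 0,"rz": 0},
  {"x": 0,"y": 0,"z": -10,"rx": 0,"ry": 0,"rz": 0},
  {"x": 0,"y": 0,"z": 0,"rx": 0,"ry": 0,"rz": 0},
  {"x": 0,"y": 0,"z": 0,"rx": 0,"ry": 0,"rz": 0},
  {"x": 0,"y": 0,"z": 0,"rx": 0,"ry": 0,"rz": 0},
  {"x": 0,"y": 0,"z": 0,"rx": 0,"ry": 0,"rz": 0},
  {"x": 0,"y": 0,"z": 0,"rx": 0,"ry": 0,"rz": 0},
  {"x": 0,"y": 0,"z": 0,"rx": 0,"ry": 0,"rz": 0},
  {"x": 0,"y": 0,"z": 0,"rx": 0,"ry": 0,"rz": 0},
  {"x": 0,"y": 0,"z": 0,"rx": 0,"ry": 0,"rz": 0},
])

```text
time_s: 26.1
ee_pos: [515.4, 12.4, 345.4]
ee_rot: [180.0, -30.1, 3.9]
force: [-0.6, -0.3, -0.9]
gripper_width: 35.9
gripper_force: 0.0
```

```bash
python3 -c "
from workcell import job_done
print(job_done())"
```

```text
the job is handed in; nothing more can be done
None
```

The job is handed in at about 26 s: the sleeve stands upright in the tray and the frame hangs straight on both hooks, released and clear of the gripper; no verdict came back, so these are my own camera and force checks.

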